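Rebuild the disc-spring stack on a dispensing pallet

TASK

Lift the black guard off the arbor and hang it astride the parking rail, then thread every disc spring lying on the table onto the arbor in one series stack, flat and with neighbours always facing opposite ways (each goes on the way up it lies, none is turned over; begin with whichever way round makes them all fit the pattern), and finally set the brass collar on top, flange down, resting on the last spring. Leave everything else on the bench where it is.

Things in the scene. Friction and masses are not known exactly. Their poses are not given: they have to be found in the camera images.
- seat (a point): the arbor: an upright steel pin, diameter 18 mm, tapered tip, standing 74 mm above a round steel seat of diameter 54. This point is on its axis on the seat's top face, where the first spring rests (20 above the table)
- pallet: the fixed brown pallet plate, 12 mm high, that carries the arbor. Origin on the table under the arbor's axis; it reaches 55 towards the robot (its -x), 220 away (+x), 70 to each side. A clamped circuit board covers 90 to 206 along +x, at most 24 above the table
- guard: black arbor guard, 150 g: arch with two legs 4 mm thick, 76 high, 40 either side along its x, and a gabled roof; 40 long and open right through along its y. Starts standing on the pallet astride the arbor. On the ridge a grip rib, 8 thick in x, 36 long in y, from 107 to 139 above the feet. Origin centred between the feet, z up
- guard_saddle (a point): inside of the guard's gable under the ridge, 102.5 mm above the feet on its centre line: it sits on the rail's bar, 8 above the bar's centre line when hung
- rail: the parking rail: a fixed horizontal steel bar, diameter 12 mm, along its y, centre line 150 above the table, between two posts 180 apart. Origin on the table under the middle of the bar
- spring_a: dark steel disc spring (conical washer, rigid), 4 to 6 alike are present: outer diameter 48 mm, clear hole 23, 10 high over all, outer rim an upright edge 5 high; a nested pair is 15 high, an opposed pair 20. Origin on the axis at mid height, z axis towards the small end. Starts lying with the small end up, rim on the table (z axis up).
- spring_b: dark steel disc spring (conical washer, rigid), 4 to 6 alike are present: outer diameter 48 mm, clear hole 23, 10 high over all, outer rim an upright edge 5 high; a nested pair is 15 high, an opposed pair 20. Origin on the axis at mid height, z axis towards the small end. Starts lying with the small end up, rim on the table (z axis up).
- spring_c: dark steel disc spring (conical washer, rigid), 4 to 6 alike are present: outer diameter 48 mm, clear hole 23, 10 high over all, outer rim an upright edge 5 high; a nested pair is 15 high, an opposed pair 20. Origin on the axis at mid height, z axis towards the small end. Starts lying with the small end up, rim on the table (z axis up).
- spring_d: dark steel disc spring (conical washer, rigid), 4 to 6 alike are present: outer diameter 48 mm, clear hole 23, 10 high over all, outer rim an upright edge 5 high; a nested pair is 15 high, an opposed pair 20. Origin on the axis at mid height, z axis towards the small end. Starts lying with the small end down, like a dish (z axis down).
- spring_e: dark steel disc spring (conical washer, rigid), 4 to 6 alike are present: outer diameter 48 mm, clear hole 23, 10 high over all, outer rim an upright edge 5 high; a nested pair is 15 high, an opposed pair 20. Origin on the axis at mid height, z axis towards the small end. Starts lying with the small end down, like a dish (z axis down).
- spring_f: dark steel disc spring (conical washer, rigid), 4 to 6 alike are present: outer diameter 48 mm, clear hole 23, 10 high over all, outer rim an upright edge 5 high; a nested pair is 15 high, an opposed pair 20. Origin on the axis at mid height, z axis towards the small end. Starts lying with the small end down, like a dish (z axis down).
- collar: the brass thrust collar, 120 g, standing on its flange: flange diameter 44 mm and 6 high, above it a tube of diameter 34 up to 34 high, bore 23 right through. Origin at the centre of the underside, z up.
- flux_jar: bystander (sizes in mm): small closed jar, diameter 40, height 42. Origin at the centre of its underside; not to be disturbed.
- syringe: bystander (sizes in mm): dispensing syringe lying flat, 130 long, 27 high. Origin at the centre of its underside (of its length); not to be disturbed.
- screwdriver: bystander (sizes in mm): screwdriver lying flat, 150 long. Origin at the centre of its underside (of its length); not to be disturbed.
- bare_board: bystander (sizes in mm): bare white circuit board, 90 x 70 x 4. Origin at the centre of its underside; not to be disturbed.
- clamp_bar: bystander (sizes in mm): slotted aluminium clamp bar, 80 x 23 x 12. Origin at the centre of its underside; not to be disturbed.
- nozzle: bystander (sizes in mm): brass nozzle standing upright, diameter 22, height 30. Origin at the centre of its underside; not to be disturbed.
Mind the look-alikes: they are no part of the job. There is more than one size of the guard; the one meant has the size given above. Leave any red look-alike of the spring_f alone.

How it is judged:
On the way, in this order (a step that is already met when the one before it is completed fails the run):
1. the guard hangs astride the parking rail, released and at rest (x of guard_saddle in the frame of rail between -0.012 and 0.012 m and y of guard_saddle in the frame of rail between -0.07 and 0.07 m and z of guard_saddle in the frame of rail between 0.148 and 0.166 m and angle between guard's own z axis and vertical below 0.25 rad and contact force between guard and the fingers below 0.1 N and linear speed of guard below 0.03 m/s), for 0.3 s.
2. all the disc springs present lie flat on the arbor with neighbours facing opposite ways (horizontal distance between each of spring_a, spring_b, spring_c, spring_d, spring_e, spring_f and seat below 0.005 m and angle between each of spring_a, spring_b, spring_c's own z axis and vertical below 0.15 rad and angle between each of spring_d, spring_e, spring_f's own z axis and vertical above 2.99159 rad and (((z of spring_a in the frame of seat between 0.002 and 0.008 m or z of spring_a in the frame of seat between 0.022 and 0.028 m or z of spring_a in the frame of seat between 0.042 and 0.048 m) and (z of spring_b in the frame of seat between 0.002 and 0.008 m or z of spring_b in the frame of seat between 0.022 and 0.028 m or z of spring_b in the frame of seat between 0.042 and 0.048 m) and (z of spring_c in the frame of seat between 0.002 and 0.008 m or z of spring_c in the frame of seat between 0.022 and 0.028 m or z of spring_c in the frame of seat between 0.042 and 0.048 m) and (z of spring_d in the frame of seat between 0.012 and 0.018 m or z of spring_d in the frame of seat between 0.032 and 0.038 m or z of spring_d in the frame of seat between 0.052 and 0.058 m) and (z of spring_e in the frame of seat between 0.012 and 0.018 m or z of spring_e in the frame of seat between 0.032 and 0.038 m or z of spring_e in the frame of seat between 0.052 and 0.058 m) and (z of spring_f in the frame of seat between 0.012 and 0.018 m or z of spring_f in the frame of seat between 0.032 and 0.038 m or z of spring_f in the frame of seat between 0.052 and 0.058 m)) or ((z of spring_a in the frame of seat between 0.012 and 0.018 m or z of spring_a in the frame of seat between 0.032 and 0.038 m or z of spring_a in the frame of seat between 0.052 and 0.058 m) and (z of spring_b in the frame of seat between 0.012 and 0.018 m or z of spring_b in the frame of seat between 0.032 and 0.038 m or z of spring_b in the frame of seat between 0.052 and 0.058 m) and (z of spring_c in the frame of seat between 0.012 and 0.018 m or z of spring_c in the frame of seat between 0.032 and 0.038 m or z of spring_c in the frame of seat between 0.052 and 0.058 m) and (z of spring_d in the frame of seat between 0.002 and 0.008 m or z of spring_d in the frame of seat between 0.022 and 0.028 m or z of spring_d in the frame of seat between 0.042 and 0.048 m) and (z of spring_e in the frame of seat between 0.002 and 0.008 m or z of spring_e in the frame of seat between 0.022 and 0.028 m or z of spring_e in the frame of seat between 0.042 and 0.048 m) and (z of spring_f in the frame of seat between 0.002 and 0.008 m or z of spring_f in the frame of seat between 0.022 and 0.028 m or z of spring_f in the frame of seat between 0.042 and 0.048 m)))), for 0.3 s.
At the end, for the whole second after the job is handed in: Guard hangs by its gable astride the bar (within 12 mm across, 70 mm of mid-bar, tilt < 0.25 rad); every spring present on the arbor (5 mm), level (0.15 rad), heights on a 10 mm pitch (3 mm), faces alternating; collar flange down on top (5 mm, 0.1 rad); all released, at rest (all of step 1 and all of step 2 and horizontal distance between collar and seat below 0.005 m and angle between collar's own z axis and vertical below 0.1 rad and z of each of spring_a, spring_b, spring_c, spring_d, spring_e, spring_f in the frame of collar below -0.002 m and z of collar in the frame of seat between 0.036 and 0.064 m and linear speed of collar below 0.02 m/s); the robot touches nothing.
It fails at once if another thing on the bench is moved by more than 4 cm (distance of any of flux_jar, syringe, screwdriver, bare_board, clamp_bar, nozzle from where it was at the start of the episode above 0.04 m).
Of spring_a, spring_b, spring_c only 2 to 3 are there at a start; the rules pass over those that are not, and their reading is None.
Of spring_d, spring_e, spring_f only 2 to 3 are there at a start; the rules pass over those that are not, and their reading is None.
At some moment in a run one of spring_a, spring_b, spring_c, spring_d, spring_e, spring_f, collar may be knocked a few centimetres aside while the robot is not near it.
It also fails if it takes over 192 s, if anything falls off the work surface, if the arm or the gripper's body presses on something with over 40 N, if the wrist force passes 120 N, or if a joint passes its speed limit or range.

ROBOT

A 7-joint arm with a two-finger parallel gripper is mounted at the origin on the work surface. World frame = base frame: x ahead of the robot, y to its left, z up, the work surface at z = 0. Lengths are in m, angles in rad, forces in N, time in s.
With the tool pointing down it reaches from about 0.4 to 0.925 m from the base axis. Payload 4.1 kg.
Tool frame: the origin (TCP) lies between the finger pads; the fingertips stand 17 mm ahead of it and the grasp point (between the pads) lies 2 mm behind it; z points along the fingers, y is the line along which they close (so a half turn about z gives the same grasp; the last joint's range is limited). The gripper opens to 85 mm and grips with 20 to 120 N. Pads are 22 mm wide; open, the fingers measure 114 mm over their backs; the gripper's body (76 mm by 85 mm) begins 54 mm behind the grasp point. The pads swing forward as they close: fully open they stand 13 mm farther back than shut.
Start: joints at [1.117, 0.398, 0.045, 1.537, -0.019, 1.207, -0.051], TCP at [0.226, -0.61, 0.248] pointing down, gripper open.
Joint ranges: [-2.82, 2.82], [-0.49, 2.23], [-1.37, 1.46], [0, 2.46], [-1.36, 4.5], [0.23, 2], [-2.94, 2.94]. Speed limits (rad/s): [2.57, 2.57, 3.14, 3.14, 3.14, 3.14, 3.14].

INTERFACE

Orientations are given as [roll, pitch, yaw] about the fixed x, y, z axes, in that order (R = Rz(yaw) Ry(pitch) Rx(roll)).
In Python, from station import readout, cams, job gives the robot as it stands.
- The arm moves only by the tool step_arm, never from a script. Its argument "moves" is one flat list of numbers, 4 for each row, row after row: the shift along the tool's x, y, z in cm, then the turn about the tool's z in degrees. A call has 1 to 8 rows; each row is the pose to reach, as a shift and turn from the pose commanded when the call began, along the tool's axes at that moment; what a row does not reach only later rows make up. A row lasts 1/8 s, in which the tool goes at most 62.5 mm and 10.7 degrees, less where a joint would pass 70% of its speed; a pose out of reach is approached as far as the arm can. A call with a gripper value outside its range is refused whole. "grip" is the gripper command: -1 is shut, 1 is fully open, values between are in proportion, set as the call begins (left out, the last holds). The fingers move at their own pace and stop on an object; "force" is the grip in N (left out, the last holds). Time passes only in rows, so rows that repeat a pose let the fingers close. It gives the time, the measured TCP pose, the force, the opening and the grip force at its end, in the units of the state.
- readout.state(): the state, without advancing time (a new reading comes with each control period).
- cams.read_camera(name): name is "scene" or "top" or "wrist"; returns a dict with "img" (400x640x3 uint8, red, green, blue), "vfov" (degrees; the focal length in pixels is half the picture's height over the tangent of half this angle, whatever the lens; pixels are square), "cx", "cy" (the principal point, pixels), "R" (3x3) and "t" (3): a world point X has camera coordinates R X + t; the wrist camera has in their place "tool_from_camera" (4x4, takes a point from camera to tool coordinates, whose origin is the TCP and whose axes are the flange's). Camera axes: x right, y down, z forward; pixel columns grow to the right and rows downward; lengths in m; the calibration is good to about 2 mm. A picture is of the moment at which its call begins: read the wrist's pose just before it. There is no depth.
- job.finish_job(): hands the job in; it is judged then, once.
The state is a dict: "time_s": time; "q": joint angles; "qd": joint speeds; "tau": joint torques, N m; "ee_pos": TCP position; "tool_rot": TCP orientation; "contact_force": force on the tool from outside, world axes, zero at the start; "ft_torque": the same for the moment, N m; "width": opening from 0.0 (shut) to 1.0 (fully open); "finger_force": force on a finger pad.
Only numpy, scipy, OpenCV 4.12 (cv2) and the standard library are available. Lean on these libraries where they do the work, as an engineer would, in place of code of your own. Each camera call takes 0.05 s, during which the arm holds its last target. There are 200 camera calls.

## Working session

There is one attempt and no reset: what is moved stays moved. The work goes in short steps, Python scripts to look and compute and a tool call to move; the robot and the scene stay as the last step left them, time stands still between calls to the robot, and variables do not carry over. Pictures are saved under pics/ and viewed, at most 14 in all, crops included, and the job is handed in when it is done.

Besides the shell and the picture viewer there is one more tool, called after "Call:" in YAML: its name, and indented under it one key for each argument. step_arm: Moves the arm, as the interface text tells. Its arguments: {"type":"object","properties":{"moves":{"type":"array"},"grip":{"type":"number"},"force":{"type":"number"}},"required":["moves"]}

```bash
mkdir -p pics; ls; python3 - <<'E'
from station import readout,cams
import cv2,numpy as np
s=readout.state();print({k:np.round(v,3) for k,v in s.items()})
for n in("scene","top","wrist"):
    c=cams.read_camera(n);cv2.imwrite(f"pics/{n}0.png",c["img"][:,:,::-1])
    print(n,{k:(np.round(v,4).tolist()) for k,v in c.items() if k!="img"})
E
```

```text
pics
{'time_s': np.float64(0.0), 'q': array([ 1.117,  0.399,  0.045,  1.538, -0.019,  1.207, -0.051]), 'qd': array([ 0.   ,  0.002,  0.001, -0.001, -0.   ,  0.001,  0.001]), 'tau': array([-1.0000e-03, -4.7512e+01,  1.3650e+00, -2.5422e+01,  1.2000e-02,
        1.0000e-02,  0.0000e+00]), 'ee_pos': array([ 0.226, -0.609,  0.247]), 'tool_rot': array([-3.14 ,  0.   ,  0.355]), 'contact_force': array([ 0.584,  0.027, -0.127]), 'ft_torque': array([ 0.027, -0.006, -0.003]), 'finger_force': np.float64(0.0), 'width': np.float64(1.0)}
scene {'vfov': 46.5316, 'cx': 322.6882, 'cy': 192.0121, 'R': [[-0.8615, 0.5073, -0.0202], [0.3253, 0.5211, -0.7891], [-0.3897, -0.6864, -0.614]], 't': [0.4907, -0.091, 1.4112]}
top {'vfov': 52.71, 'cx': 313.3404, 'cy': 204.4973, 'R': [[-0.0175, -0.9995, -0.0266], [-0.9853, 0.0217, -0.1694], [0.1699, 0.0232, -0.9852]], 't': [0.0225, 0.5683, 0.9814]}
wrist {'vfov': 68.9548, 'cx': 314.6068, 'cy': 202.0141, 'tool_from_camera': [[0.0002, -0.9526, -0.3042, 0.0773], [1.0, 0.0001, 0.0004, -0.0001], [-0.0004, -0.3042, 0.9526, -0.1255], [0.0, 0.0, 0.0, 1.0]]}
```

View pics/scene0.png

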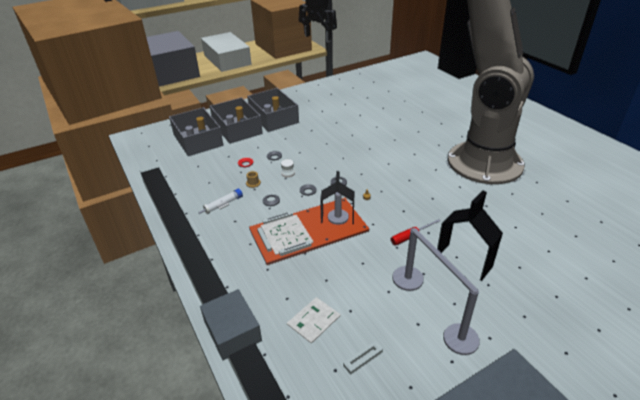

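View pics/top0.png

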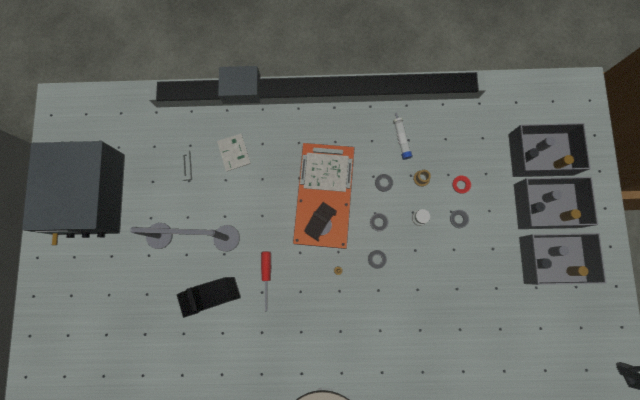

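The scene view shows the small guard on the pallet at (338,195), the larger guard look-alike at (475,235), and the rail between (412,240) and (470,300). The top view shows dark rings at (384,183), (379,222), (377,259) and (459,218), a red look-alike at (461,184), the collar at (422,177), the jar at (422,216), the small guard at (321,221), the large guard at (209,296) and the rail posts at (158,236) and (227,237).

```bash
cat > h.py <<'E'
import numpy as np,cv2
from station import readout,cams
from scipy.spatial.transform import Rotation as Ro
def cam(n):
    s=readout.state();c=cams.read_camera(n)
    c["f"]=200/np.tan(np.radians(c["vfov"])/2)
    if n=="wrist":
        T=np.eye(4);T[:3,:3]=Ro.from_euler('xyz',s["tool_rot"]).as_matrix();T[:3,3]=s["ee_pos"]
        M=T@c["tool_from_camera"];c["Rw"]=M[:3,:3];c["o"]=M[:3,3]
    else:
        R=np.array(c["R"]);c["Rw"]=R.T;c["o"]=-R.T@np.array(c["t"])
    return c
def ray(c,p):
    d=np.array([(p[0]-c["cx"])/c["f"],(p[1]-c["cy"])/c["f"],1.]);return c["Rw"]@d
def at(c,p,z):
    d=ray(c,p);return c["o"]+d*(z-c["o"][2])/d[2]
def proj(c,X):
    v=c["Rw"].T@(np.array(X,float)-c["o"]);return np.array([c["f"]*v[0]/v[2]+c["cx"],c["f"]*v[1]/v[2]+c["cy"]])
def crop(c,x0,y0,x1,y1,k,name):
    cv2.imwrite("pics/"+name,cv2.resize(c["img"][y0:y1,x0:x1,::-1],None,fx=k,fy=k,interpolation=cv2.INTER_CUBIC))
E
python3 - <<'E'
from h import *
c=cam("top")
for n,p,z in [("s1",(384,183),.005),("s2",(379,222),.005),("s3",(377,259),.005),("s4",(459,218),.005),("red",(461,184),.005),("collar",(422,177),.034),("jar",(422,216),.042),("guard",(320,220),.139),("postL",(158,236),0),("postR",(227,237),0),("barL",(138,230),.15),("barR",(226,236),.15),("big",(209,296),.14),("nozzle",(338,270),.03),("palA",(302,143),.012),("palB",(354,147),.012),("palC",(346,248),.012),("palD",(293,243),.012)]:
    print(n,at(c,p,z).round(3))
crop(c,280,130,490,285,3.8,"t1.png")
E
```

```text
s1 [ 0.63  -0.178  0.005]
s2 [ 0.526 -0.16   0.005]
s3 [ 0.429 -0.15   0.005]
s4 [ 0.532 -0.369  0.005]
red [ 0.623 -0.381  0.005]
collar [ 0.637 -0.272  0.034]
jar [ 0.534 -0.264  0.042]
guard [ 0.516 -0.006  0.139]
postL [0.501 0.428 0.   ]
postR [0.495 0.243 0.   ]
barL [0.501 0.413 0.15 ]
barR [0.483 0.209 0.15 ]
big [0.349 0.248 0.14 ]
nozzle [ 0.403 -0.048  0.03 ]
palA [0.745 0.04  0.012]
palB [ 0.73  -0.101  0.012]
palC [ 0.459 -0.071  0.012]
palD [0.474 0.067 0.012]
```

View pics/t1.png

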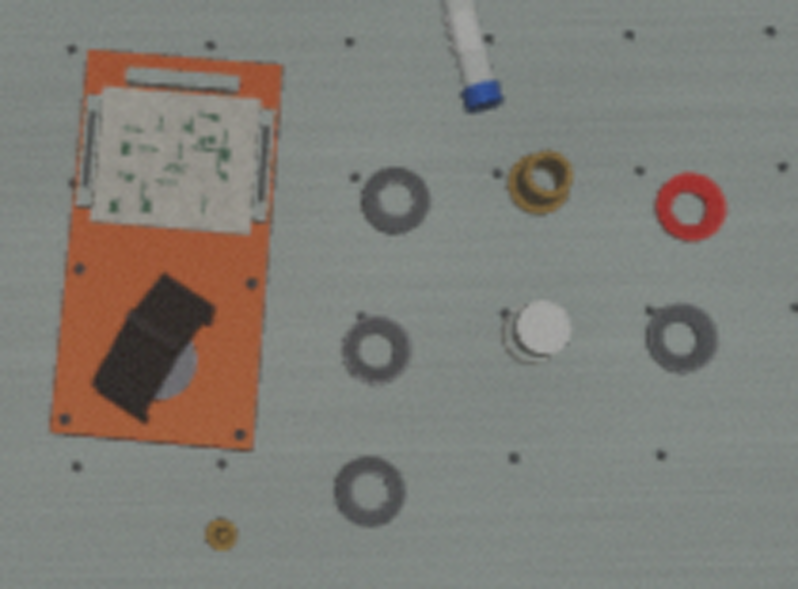

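The crop shows four loose dark rings, at crop pixels (395,200), (376,350), (370,491) and (681,338), plus the red look-alike at (690,207). The small guard on the pallet at (155,345) is the right one. The bigger one stands near the rail. Next I'll get a closer wrist view.

```bash
cat >> h.py <<'E'
def mv(*targets):
    s=readout.state();R=Ro.from_euler('xyz',s["tool_rot"]).as_matrix();yaw=s["tool_rot"][2]
    print("now",np.round(s["ee_pos"],4),"yaw",round(np.degrees(yaw),1),"t",round(float(s["time_s"]),1))
    for t in targets:
        d=R.T@(np.array(t[:3])-s["ee_pos"])*100
        a=(yaw-np.radians(t[3])+np.pi)%(2*np.pi)-np.pi
        print("  ",np.round(d,2),round(np.degrees(a),1))
E
python3 - <<'E'
from h import *
mv((.50,-.18,.33,0))
E
```

```text
now [ 0.2257 -0.6092  0.2477] yaw 20.3 t 0.2
   [ 40.63 -30.72  -8.2 ] 20.3
```

Call:
step_arm:
  moves: [0,0,-8.2,0,40.6,-30.7,-8.2,20.3,40.6,-30.7,-8.2,20.3,40.6,-30.7,-8.2,20.3,40.6,-30.7,-8.2,20.3,40.6,-30.7,-8.2,20.3,40.6,-30.7,-8.2,20.3,40.6,-30.7,-8.2,20.3]
  grip: 1

```text
time_s: 1.2
ee_pos: [0.4619, -0.2393, 0.3277]
tool_rot: [3.141, -0.0, 0.0]
contact_force: [1.2, -0.8, 0.4]
width: 1.003
finger_force: 0.0
```

Call:
step_arm:
  moves: [0,0,0,0,0,0,0,0,0,0,0,0,0,0,0,0]

```text
time_s: 1.7
ee_pos: [0.4605, -0.2424, 0.3274]
tool_rot: [3.141, 0.0, -0.002]
contact_force: [-0.7, -0.2, -0.9]
width: 0.999
finger_force: 0.0
```

```bash
python3 - <<'E'
from h import *
mv((.50,-.18,.33,0))
c=cam("wrist"); np.save("pics/w1.npy",c["img"]); cv2.imwrite("pics/w1.png",c["img"][:,:,::-1])
E
```

```text
now [ 0.4605 -0.2424  0.3274] yaw -0.1 t 1.7
   [ 3.94 -6.25 -0.26] -0.1
```

View pics/w1.png

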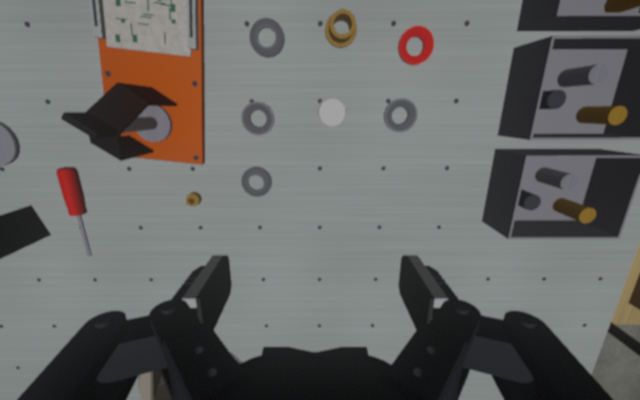

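The wrist view shows springs at (267,37), (258,118), (257,181) and (400,115), the red one at (416,45), the collar at (341,28), the guard at (120,120) with its arbor base at (152,123), and the syringe out of the frame. I'll classify the springs by hole offset and brightness, then locate the guard.

```bash
cat >> h.py <<'E'
def rings(c,thr=0.85,amin=60,amax=6000,box=None):
    "dark gray rings: [outer centre px, hole centre px, area, inner area]"
    im=c["img"];g=cv2.cvtColor(im,cv2.COLOR_RGB2GRAY);hsv=cv2.cvtColor(im,cv2.COLOR_RGB2HSV)
    bg=cv2.medianBlur(g,5);ref=np.median(g[20:250]) 
    m=((bg<ref*thr)&(hsv[:,:,1]<90)).astype(np.uint8)
    cs,h=cv2.findContours(m,cv2.RETR_CCOMP,cv2.CHAIN_APPROX_NONE);out=[]
    for i,k in enumerate(cs):
        if h[0][i][3]>=0 or not amin<cv2.contourArea(k)<amax: continue
        j=h[0][i][2];best=None
        while j>=0:
            if best is None or cv2.contourArea(cs[j])>cv2.contourArea(cs[best]):best=j
            j=h[0][j][0]
        if best is None or cv2.contourArea(cs[best])<.08*cv2.contourArea(k) or len(cs[best])<5:continue
        out.append((cv2.fitEllipse(cv2.convexHull(k)),cv2.fitEllipse(cs[best])))
    return out,m
E
python3 - <<'E'
from h import *
c=cam("wrist");r,m=rings(c)
print("cam",c["o"].round(3))
for o,i in r:
    P=at(c,o[0],.004);print(np.round(o[0],1),np.round(o[1],1),np.round(i[0],1),np.round(i[1],1),"->",P.round(3), "hole-outer if both z=4:",((at(c,i[0],.004)-P)*1000).round(1)[:2])
crop(c,225,0,445,205,3,"w1c.png")
E
```

```text
cam [ 0.538 -0.242  0.453]
[256.4 181.3] [29.8 30.8] [256.1 181.9] [13.7 16. ] -> [ 0.429 -0.15   0.004] hole-outer if both z=4: [-1.1  0.5]
[257.6 117.3] [31.5 35. ] [258.3 118. ] [15.4 17.7] -> [ 0.526 -0.158  0.004] hole-outer if both z=4: [-1. -1.]
[399.2 113.7] [33.7 35.7] [399.1 115.1] [15.5 17.8] -> [ 0.531 -0.367  0.004] hole-outer if both z=4: [-2. -0.]
[267.   37.5] [34.7 40. ] [266.8  37.3] [18.2 19.5] -> [ 0.631 -0.178  0.004] hole-outer if both z=4: [0.2 0.2]
[98.7 13.8] [11.8 52.9] [98.  13.5] [4.4 7.8] -> [0.66  0.047 0.004] hole-outer if both z=4: [0.4 0.8]
```

View pics/w1c.png

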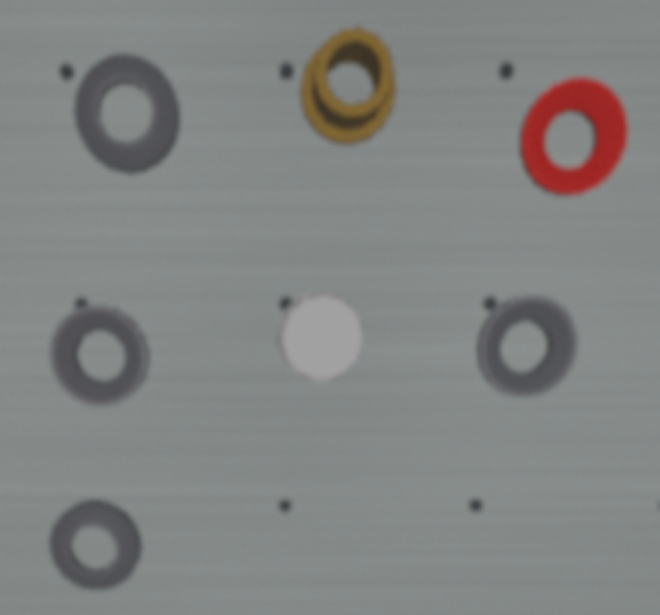

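```bash
python3 - <<'E'
from h import *
print(np.round(readout.state()["q"],2)); mv((.44,.15,.40,0))
E
```

```text
[ 0.56  0.12 -0.17  1.72  0.02  1.3  -1.19]
now [ 0.4607 -0.2419  0.3275] yaw -0.1 t 1.8
   [ -2.12 -39.19  -7.25] -0.1
```

Call:
step_arm:
  moves: [-2,-39,-7.3,0,-2,-39,-7.3,0,-2,-39,-7.3,0,-2,-39,-7.3,0,-2,-39,-7.3,0,-2,-39,-7.3,0,-2,-39,-7.3,0,-2,-39,-7.3,0]

```text
time_s: 2.8
ee_pos: [0.4408, 0.1504, 0.4009]
tool_rot: [-3.141, -0.001, 0.004]
contact_force: [0.3, -0.7, 0.2]
width: 0.999
finger_force: 0.0
```

Call:
step_arm:
  moves: [0,0,0,0,0,0,0,0]

```text
time_s: 3.05
ee_pos: [0.4413, 0.1469, 0.4001]
tool_rot: [3.141, 0.001, -0.003]
contact_force: [1.0, -0.1, 0.2]
width: 0.996
finger_force: 0.0
```

```bash
python3 - <<'E'
from h import *
print(np.round(readout.state()["q"],2)); mv((.44,.15,.40,0))
c=cam("wrist"); cv2.imwrite("pics/w2.png",c["img"][:,:,::-1])
import pickle;pickle.dump(c,open("w2.pkl","wb"))
E
```

```text
[ 0.16 -0.01 -0.57  1.7  -0.    1.45 -1.98]
now [0.4413 0.1469 0.4001] yaw -0.2 t 3.0
   [-0.13 -0.31  0.01] -0.2
```

View pics/w2.png

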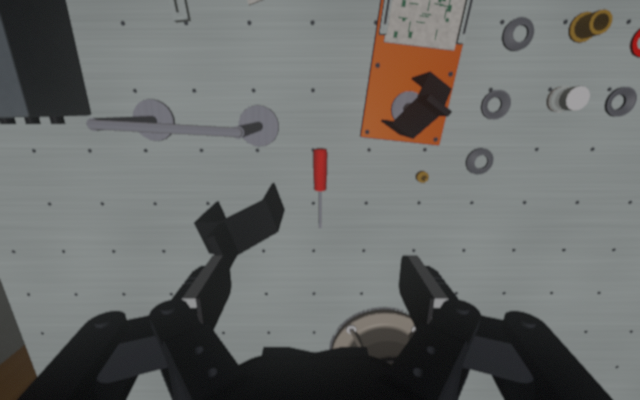

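The wrist view shows the rail bar from (92,125) to about (245,132), the pallet guard at (420,108), and the larger guard at (240,225).

```bash
python3 - <<'E'
from h import *
import pickle;c=pickle.load(open("w2.pkl","rb"))
for p in[(95,125),(240,132),(155,127)]:print(at(c,p,.15).round(3))
for p in[(153,119),(259,125)]:print("base",at(c,p,.003).round(3))
t=cam("top")
for X in[(.498,.426,.15),(.498,.246,.15)]:print(proj(t,X),proj(cam("scene"),X))
mv((.44,-.005,.29,0))
E
```

```text
[0.5  0.42 0.15]
[0.491 0.24  0.15 ]
[0.498 0.346 0.15 ]
base [0.503 0.425 0.003]
base [0.492 0.243 0.003]
[132.39598572 231.22612777] [476.13659059 289.58286117]
[210.18487751 229.63734129] [411.8898278 231.3451637]
now [0.4411 0.1481 0.4004] yaw -0.1 t 3.2
   [-0.09 15.31 11.04] -0.1
```

Call:
step_arm:
  moves: [0,15.2,11,0,0,15.2,11,0,0,15.2,11,0,0,15.2,11,0,0,15.2,11,0,0,15.2,11,0]

```text
time_s: 4.0
ee_pos: [0.4419, -0.0017, 0.2916]
tool_rot: [-3.141, -0.002, 0.003]
contact_force: [0.7, -1.2, -0.5]
width: 1.001
finger_force: 0.0
```

```bash
python3 - <<'E'
from h import *
mv((.44,-.005,.29,0))
c=cam("wrist"); crop(c,170,0,470,250,2.6,"w3.png")
import pickle;pickle.dump(c,open("w3.pkl","wb"))
E
```

```text
now [ 0.4419 -0.0017  0.2916] yaw 0.2 t 4.0
   [-0.19  0.33  0.16] 0.2
```

View pics/w3.png

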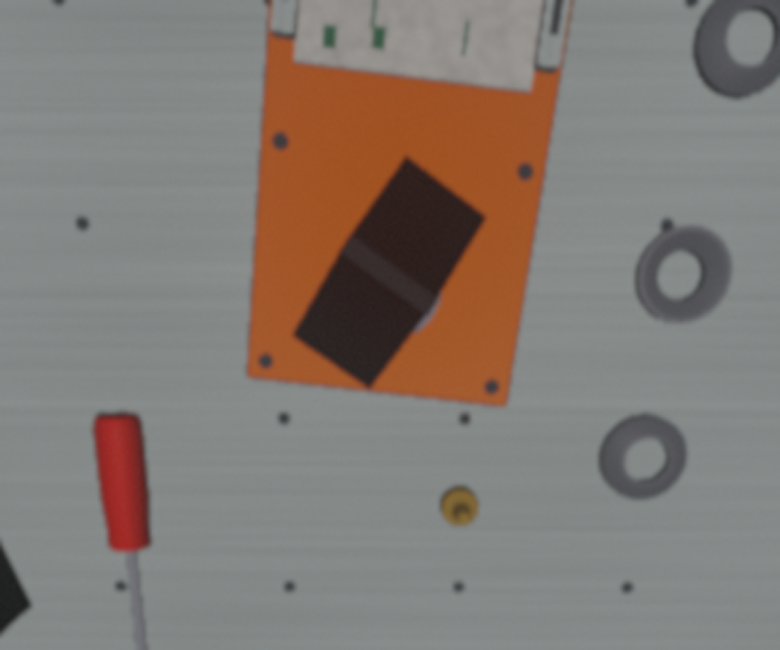

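The rib is the light band centred at crop (391,273). The roof corners are (407,158), (485,217), (370,387) and (295,333), so the guard's x axis lies at about -33°.

```bash
python3 - <<'E'
from h import *
import pickle;c=pickle.load(open("w3.pkl","rb"))
f=lambda p:(170+p[0]/2.6,p[1]/2.6)
q=[at(c,f(p),.09) for p in[(407,158),(485,217),(370,387),(295,333)]]
print(np.round(q,4));print(np.mean(q,0),[np.linalg.norm(q[i]-q[i-1]).round(4) for i in range(4)])
for a,b in((3,0),(2,1)):
    d=q[b]-q[a];print(np.degrees(np.arctan2(d[1],d[0])))
P=at(c,f((391,273)),.151);print(P)
mv((*P[:2],.20,56.7),(*P[:2],.142,56.7))
E
```

```text
[[ 0.5667 -0.0137  0.09  ]
 [ 0.5453 -0.0454  0.09  ]
 [ 0.4774  0.0008  0.09  ]
 [ 0.4998  0.0323  0.09  ]]
[ 0.52230753 -0.00651505  0.09      ] [np.float64(0.0812), np.float64(0.0382), np.float64(0.0821), np.float64(0.0386)]
-34.472813606573105
-34.20710959200798
[ 0.52290145 -0.00663238  0.151     ]
now [ 0.4418 -0.0017  0.2916] yaw 0.2 t 4.0
   [8.09 0.52 9.17] -56.5
   [ 8.08  0.52 14.97] -56.5
```

Call:
step_arm:
  moves: [4,0.3,4,-10,8.1,0.5,6,-20,8.1,0.5,7,-30,8.1,0.5,8,-40,8.1,0.5,9,-50,8.1,0.5,9.2,-55.5,8.1,0.5,12,-55.5,8.1,0.5,14.7,-55.5]

```text
time_s: 5.05
ee_pos: [0.5232, -0.007, 0.1438]
tool_rot: [3.14, -0.002, 0.971]
contact_force: [-1.3, -0.8, -0.1]
width: 0.998
finger_force: 0.0
```

Call:
step_arm:
  moves: [0,0,0,0,0,0,0,0,0,0,0,0,0,0,0,0,0,0,0,0,0,0,0,0,0,0,0,0,0,0,0,0]
  grip: -1
  force: 50

```text
time_s: 6.05
ee_pos: [0.5224, -0.008, 0.1442]
tool_rot: [3.141, -0.0, 0.969]
contact_force: [-1.5, 0.8, 5.7]
width: 0.083
finger_force: 54.5
```

```bash
python3 - <<'E'
from h import *
mv((.5229,-.0066,.32,55.7),(.497,.332,.32,90))
E
```

```text
now [ 0.5224 -0.008   0.1442] yaw 55.5 t 6.0
   [  0.14  -0.03 -17.58] -0.2
   [ 26.59 -21.33 -17.59] -34.5
```

Call:
step_arm:
  moves: [0,0,-5,0,0,0,-10,0,0,0,-15,0,0,0,-17.6,0,0,0,-17.6,0,5,-4,-17.6,-5,10,-8,-17.6,-10,15,-12,-17.6,-16]

```text
time_s: 7.05
ee_pos: [0.5071, 0.1798, 0.3169]
tool_rot: [-3.139, 0.002, 1.251]
contact_force: [1.6, -0.3, -2.0]
width: 0.076
finger_force: 53.5
```

```bash
python3 - <<'E'
from h import *
mv((.497,.333,.32,87))
E
```

```text
now [0.5071 0.1798 0.3169] yaw 71.7 t 7.0
   [14.22 -5.78 -0.33] -15.3
```

Call:
step_arm:
  moves: [4,-1.5,-0.3,-5,8,-3,-0.3,-10,12,-5,-0.3,-15,14.2,-5.8,-0.3,-15.3,14.2,-5.8,-0.3,-15.3,14.2,-5.8,-0.3,-15.3]

```text
time_s: 7.8
ee_pos: [0.4984, 0.3302, 0.3206]
tool_rot: [-3.14, 0.003, 1.514]
contact_force: [-0.2, -0.3, -1.7]
width: 0.083
finger_force: 53.5
```

```bash
python3 - <<'E'
from h import *
mv((.497,.333,.191,87))
c=cam("scene");crop(c,370,130,530,370,2.5,"s2.png")
E
```

```text
now [0.4984 0.3302 0.3206] yaw 86.8 t 7.8
   [ 0.31 -0.13 12.96] -0.2
```

View pics/s2.png

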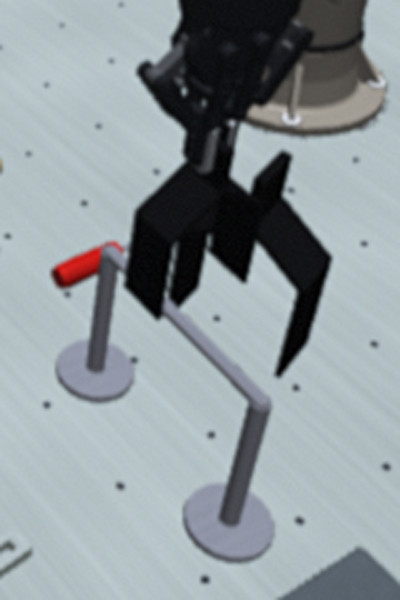

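The guard is level above the bar, between the posts. Lowering it.

Call:
step_arm:
  moves: [0.2,0,3,0,0.2,0,6,0,0.2,0,9,0,0.2,0,11,0,0.2,0,12,0,0.2,0,12.6,0,0.2,0,13.0,0,0.2,0,13.2,0]

```text
time_s: 8.85
ee_pos: [0.4987, 0.3343, 0.1909]
tool_rot: [3.141, -0.001, 1.516]
contact_force: [-0.1, -0.5, -2.1]
width: 0.077
finger_force: 53.4
```

Call:
step_arm:
  moves: [0,0,0.1,0,0,0,0.2,0,0,0,0.3,0,0,0,0.4,0]

```text
time_s: 9.35
ee_pos: [0.4986, 0.3341, 0.1881]
tool_rot: [3.141, 0.0, 1.515]
contact_force: [-2.8, -2.5, 10.5]
width: 0.078
finger_force: 55.4
```

Call:
step_arm:
  moves: [0,0,0,0,0,0,0,0,0,0,0,0,0,0,0,0,0,0,-2,0,0,0,-5,0,0,0,-9,0,0,0,-13,0]
  grip: 0.2

```text
time_s: 10.35
ee_pos: [0.4984, 0.3343, 0.3193]
tool_rot: [3.14, -0.001, 1.516]
contact_force: [-0.3, 0.6, 0.8]
width: 0.601
finger_force: 0.0
```

```bash
python3 - <<'E'
from h import *
mv((.44,.02,.33,0))
c=cam("scene");crop(c,250,130,530,370,2.2,"s3.png")
E
```

```text
now [0.4984 0.3343 0.3193] yaw 86.9 t 10.3
   [-31.7   -4.1   -1.11] 86.9
```

View pics/s3.png

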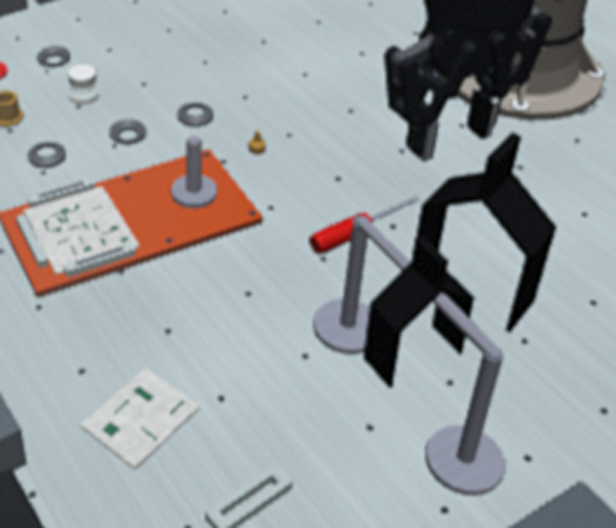

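The guard hangs astride the bar and is released, and the arbor is now free at crop (193,190). I'll look at the arbor and springs from above.

Call:
step_arm:
  moves: [-4,-0.5,-1,10.5,-8,-1,-1,21,-12,-2,-1,31,-16,-2.5,-1,42,-20,-3,-1,52,-26,-3.5,-1,63,-31.7,-4.1,-1,73,-31.7,-4.1,-1,84]
  grip: 0.5

```text
time_s: 11.4
ee_pos: [0.4395, 0.015, 0.3277]
tool_rot: [3.14, -0.002, 0.039]
contact_force: [-0.1, 0.1, 0.1]
width: 0.75
finger_force: 0.0
```

```bash
python3 - <<'E'
from h import *
mv((.43,-.06,.33,0))
E
```

```text
now [0.4395 0.015  0.3277] yaw 2.2 t 11.4
   [-1.24  7.46 -0.22] 2.2
```

Call:
step_arm:
  moves: [-0.6,3.8,-0.2,2.2,-1.2,7.5,-0.2,2.2,-1.2,7.5,-0.2,2.2,-1.2,7.5,-0.2,2.2]

```text
time_s: 11.9
ee_pos: [0.4323, -0.0549, 0.3294]
tool_rot: [-3.141, -0.002, 0.016]
contact_force: [-0.3, 0.4, 0.2]
width: 0.752
finger_force: 0.0
```

```bash
python3 - <<'E'
from h import *
mv((.43,-.06,.33,0))
c=cam("wrist");r,m=rings(c);print("cam",c["o"].round(3))
for o,i in r:
    P=at(c,o[0],.004);print(np.round(o[0],1),np.round(o[1],1),np.round(i[0],1),"->",P.round(3), "hole-outer:",((at(c,i[0],.004)-P)*1000).round(1)[:2])
im=c["img"];print("est arbor px",proj(c,(.522,-.0066,.02)),proj(c,(.522,-.0066,.094)))
cv2.imwrite("pics/w4.png",im[:,:,::-1])
import pickle;pickle.dump(c,open("w4.pkl","wb"))
E
```

```text
now [ 0.4323 -0.0549  0.3294] yaw 0.9 t 11.9
   [-0.24  0.51 -0.06] 0.9
cam [ 0.509 -0.054  0.455]
[375.1 164.6] [30.4 31.6] [375.6 165.1] -> [ 0.429 -0.15   0.004] hole-outer: [-0.8 -0.7]
[530.6  98.1] [35.1 39. ] [529.   99.5] -> [ 0.531 -0.369  0.004] hole-outer: [-2.   1.9]
[386.7  98.6] [33.  36.1] [386.1  99.6] -> [ 0.526 -0.159  0.004] hole-outer: [-1.4  0.8]
[407.1  16.3] [35.5 42.8] [407.9  16.1] -> [ 0.632 -0.177  0.004] hole-outer: [ 0.3 -1.1]
est arbor px [281.20438091  99.638091  ] [274.30692975  97.57911028]
```

View pics/w4.png

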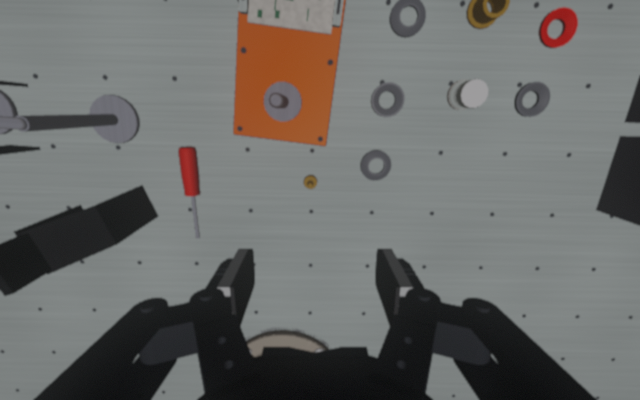

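The w4 view shows the seat disc at (282,102), the pin tip at about (277,100), and springs at (375,165), (387,99), (531,98) and (407,16). The hole offsets point inward for s2 and s4 (dish) and outward for s1 and s3 (small end up). The order will be s2, s3, s4, s1.

```bash
python3 - <<'E'
from h import *
import pickle;c=pickle.load(open("w4.pkl","rb"))
im=c["img"][70:135,255:312];h=cv2.cvtColor(im,cv2.COLOR_RGB2HSV)
m=(h[:,:,1]<110).astype(np.uint8);cs,_=cv2.findContours(m,0,1)
for k in cs:
    if cv2.contourArea(k)>300:
        e=cv2.fitEllipse(cv2.convexHull(k));p=(e[0][0]+255,e[0][1]+70);print(p,e[1],at(c,p,.019))
crop(c,255,70,312,135,7,"w4c.png")
mv((.526,-.159,.10,0),(.526,-.159,.03,0))
E
```

```text
(282.20543670654297, 101.24715423583984) (37.763118743896484, 40.07925796508789) [ 0.51990226 -0.0078695   0.019     ]
now [ 0.4324 -0.0545  0.3292] yaw 1.0 t 11.9
   [ 9.15 10.61 22.93] 1.0
   [ 9.14 10.61 29.93] 1.0
```

View pics/w4c.png

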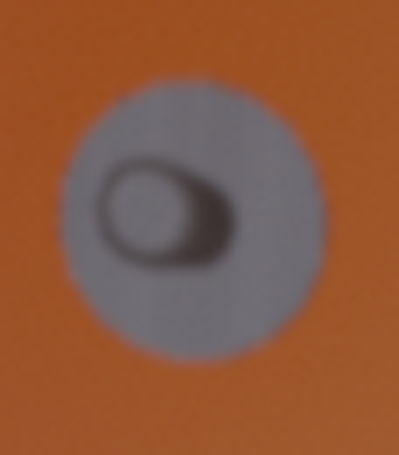

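The crop confirms the seat disc at (194,218) and the pin tip at (145,213). That puts the arbor at about (0.5195,-0.008). Going for s2.

Call:
step_arm:
  moves: [4,4.5,6,1,9,10.6,12,1,9.2,10.6,18,1,9.2,10.6,23,1,9.2,10.6,26,1,9.2,10.6,28,1,9.2,10.6,29,1,9.2,10.6,29,1]

```text
time_s: 12.95
ee_pos: [0.5263, -0.1595, 0.0388]
tool_rot: [-3.141, -0.0, -0.001]
contact_force: [0.0, -0.1, -0.4]
width: 0.748
finger_force: 0.0
```

```bash
python3 - <<'E'
from h import *
mv((.526,-.159,.019,0))
c=cam("wrist");crop(c,170,170,470,400,2.6,"w5.png")
E
```

```text
now [ 0.5263 -0.1595  0.0388] yaw -0.0 t 12.9
   [-0.03 -0.05  1.98] -0.0
```

View pics/w5.png

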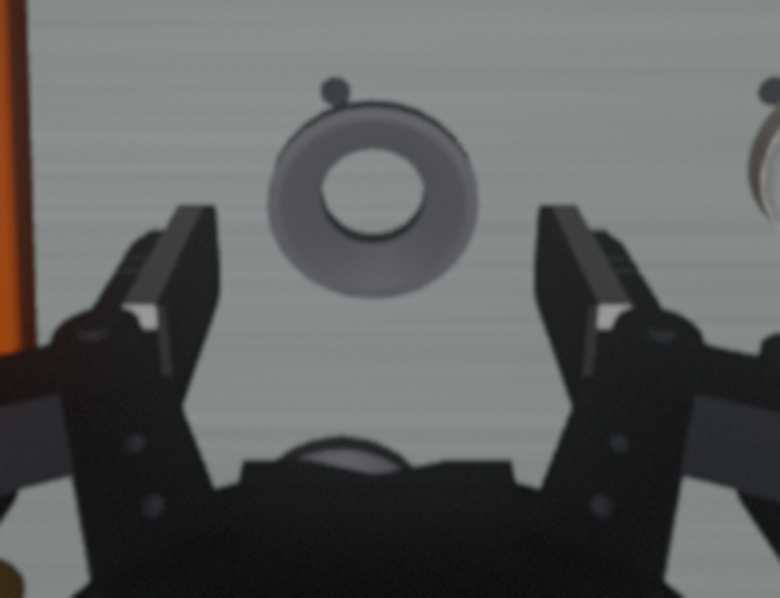

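The close view shows the spring at crop (373,199), centred between the fingers. The hole is displaced toward the camera, so it is a dish. I'll check its position, then descend.

```bash
python3 - <<'E'
from h import *
c=cam("wrist");f=lambda p:(170+p[0]/2.6,170+p[1]/2.6)
print(at(c,f((373,202)),.010),at(c,f((373,193)),.0),at(c,f((373,193)),.003)); mv((.526,-.159,.019,0))
E
```

```text
[ 0.52642953 -0.15939532  0.01      ] [ 5.23825693e-01 -1.59362344e-01  2.77555756e-17] [ 0.52527857 -0.15937351  0.003     ]
now [ 0.527  -0.1602  0.0399] yaw -0.1 t 13.1
   [-0.1  -0.12  2.09] -0.1
```

Call:
step_arm:
  moves: [-0.1,0,1,0,-0.1,0,1.7,0,-0.1,0,2.0,0,-0.1,0,2.0,0]

```text
time_s: 13.55
ee_pos: [0.5245, -0.1604, 0.0182]
tool_rot: [-3.142, 0.001, -0.002]
contact_force: [-0.6, 0.0, 0.5]
width: 0.753
finger_force: 0.0
```

Call:
step_arm:
  moves: [0,0,0,0,0,0,0,0,0,0,0,0,0,0,0,0,0,0,0,0,0,0,0,0]
  grip: -1
  force: 30

```text
time_s: 14.3
ee_pos: [0.5249, -0.1604, 0.0191]
tool_rot: [3.141, -0.0, -0.002]
contact_force: [-1.4, 0.4, 5.6]
width: 0.526
finger_force: 30.2
```

```bash
python3 - <<'E'
from h import *
mv((.526,-.159,.15,0),(.42,-.008,.15,0),(.5195,-.008,.15,0))
E
```

```text
now [ 0.5249 -0.1604  0.0191] yaw -0.1 t 14.3
   [  0.11  -0.13 -13.09] -0.1
   [-10.51 -15.21 -13.1 ] -0.1
   [ -0.56 -15.23 -13.09] -0.1
```

Call:
step_arm:
  moves: [0,0,-5,0,0,0,-10,0,0,0,-13,0,-4,-5,-13,0,-10.5,-10,-13,0,-10.5,-15.2,-13,0,-10.5,-15.2,-13,0,-10.5,-15.2,-13,0]

```text
time_s: 15.3
ee_pos: [0.4203, -0.0083, 0.1486]
tool_rot: [3.141, -0.001, -0.001]
contact_force: [1.3, -1.4, -1.4]
width: 0.523
finger_force: 31.2
```

```bash
python3 - <<'E'
from h import *
import pickle
mv((.5195,-.008,.15,0))
c=cam("wrist");pickle.dump(c,open("w6.pkl","wb"))
print(proj(c,(.5195,-.008,.02)),proj(c,(.5195,-.008,.094)))
crop(c,170,30,470,260,2.6,"w6.png")
E
```

```text
now [ 0.4203 -0.0083  0.1486] yaw -0.1 t 15.3
   [ 9.92 -0.04 -0.13] -0.1
[313.73482695  80.75101114] [313.53441266  68.54338733]
```

View pics/w6.png

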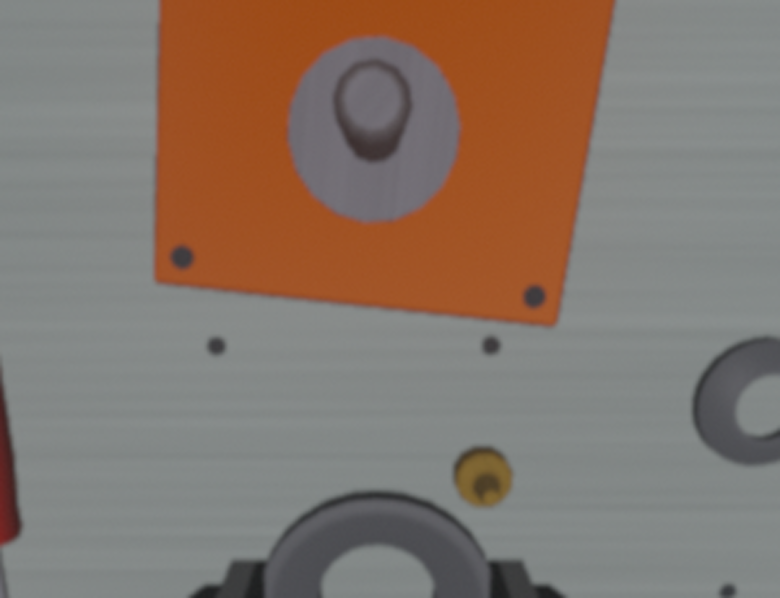

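The w6 view shows the seat centre at crop (374,129), the pin tip at (373,98), and the held spring's hole at about (378,597). I'll refine the in-hand offset with a column profile.

```bash
python3 - <<'E'
from h import *
import pickle;c=pickle.load(open("w6.pkl","rb"))
print(at(c,(313.8,79.6),.02).round(4),at(c,(313.5,67.7),.094).round(4))
g=cv2.cvtColor(c["img"],cv2.COLOR_RGB2GRAY);print([ (y,int(g[y,312:319].mean())) for y in range(210,330,2)])
# expected px of rim/hole points if spring centred on TCP: dish, bottom at TCPz-0.019
x,y,z=.4203,-.0083,.1486
for n,dx,dz in(("rim front bottom",.024,-.014),("rim front top",.024,-.009),("hole front",.0115,-.019),("hole front upper",.0115,-.015),("hole back",-.0115,-.019),("rim back top",-.024,-.009)):
    print(n,proj(c,(x+dx,y,z+dz)).round(1))
E
```

```text
[ 0.5204 -0.0081  0.02  ] [ 0.5199 -0.008   0.094 ]
[(210, 134), (212, 134), (214, 134), (216, 133), (218, 106), (220, 50), (222, 81), (224, 96), (226, 92), (228, 82), (230, 78), (232, 78), (234, 77), (236, 77), (238, 83), (240, 119), (242, 134), (244, 135), (246, 134), (248, 132), (250, 131), (252, 131), (254, 133), (256, 133), (258, 131), (260, 131), (262, 134), (264, 135), (266, 134), (268, 133), (270, 132), (272, 132), (274, 103), (276, 43), (278, 50), (280, 83), (282, 87), (284, 89), (286, 90), (288, 91), (290, 92), (292, 93), (294, 95), (296, 96), (298, 94), (300, 88), (302, 93), (304, 125), (306, 132), (308, 132), (310, 133), (312, 133), (314, 134), (316, 133), (318, 131), (320, 132), (322, 130), (324, 132), (326, 133), (328, 134)]
rim front bottom [314.2 218.3]
rim front top [314.2 221.9]
hole front [314.2 236.6]
hole front upper [314.2 239.8]
hole back [314.3 273.9]
rim back top [314.3 303.9]
```

Call:
step_arm:
  moves: [4.5,0,0,0,9,0,0,0,10,0,0,0,10,0,0,0,10,0,1.5,0,10,0,3,0,10,0,4.5,0,10,0,5.5,0]

```text
time_s: 16.35
ee_pos: [0.519, -0.0084, 0.0921]
tool_rot: [3.141, 0.002, -0.002]
contact_force: [0.0, -0.8, -0.6]
width: 0.521
finger_force: 31.2
```

Call:
step_arm:
  moves: [0,0,1.5,0,0,0,3,0,0,0,4,0,0,0,4.8,0,0,0,5.0,0,0,0,5.0,0]

```text
time_s: 17.1
ee_pos: [0.5202, -0.0084, 0.0436]
tool_rot: [3.141, -0.0, -0.002]
contact_force: [0.8, 0.1, -0.2]
width: 0.523
finger_force: 31.2
```

Call:
step_arm:
  moves: [0,0,0,0,0,0,0,0,0,0,0,0,0,0,0,0,0,0,-3,0,0,0,-8,0,-5,0,-12,0,-10,0,-12,0]
  grip: 0.5

```text
time_s: 18.1
ee_pos: [0.4216, -0.0077, 0.1664]
tool_rot: [3.141, -0.007, -0.002]
contact_force: [-0.2, -0.5, -0.0]
width: 0.748
finger_force: 0.0
```

```bash
python3 - <<'E'
from h import *
import pickle
mv((.429,-.150,.10,0),(.429,-.150,.016,0))
c=cam("wrist");pickle.dump(c,open("w7.pkl","wb"))
print(proj(c,(.5202,-.008,.03)))
crop(c,170,30,470,260,2.6,"w7.png")
t=cam("top");r,m=rings(t,.8)
for o,i in r: print(np.round(o[0],0),at(t,o[0],.005).round(3))
E
```

```text
now [ 0.4216 -0.0077  0.1664] yaw -0.1 t 18.1
   [ 0.72 14.22  6.65] -0.1
   [ 0.66 14.22 15.05] -0.1
[314.41200053  83.57453265]
[376. 259.] [ 0.43  -0.149  0.005]
[459. 218.] [ 0.531 -0.369  0.005]
[552. 177.] [ 0.635 -0.622  0.005]
```

View pics/w7.png

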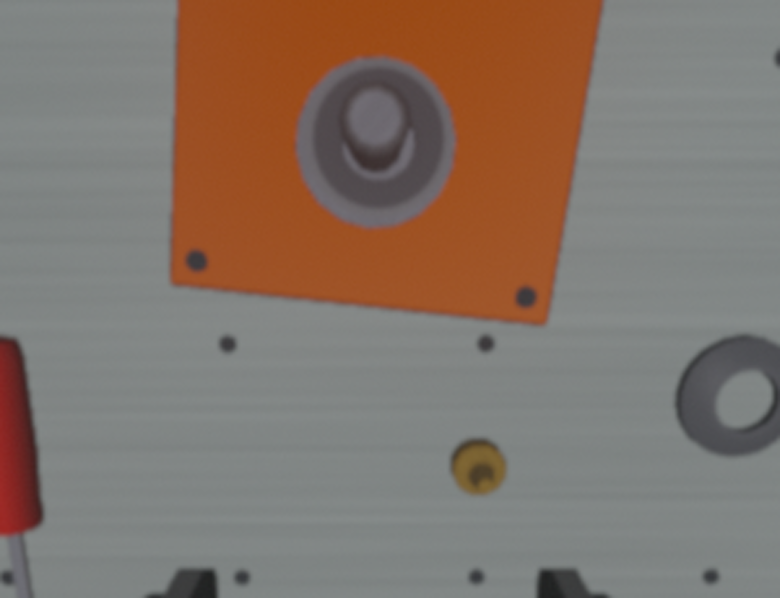

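The first spring lies centred on the arbor at crop (376,140). That is all my picture views, so the rest is checked numerically. Next is s3.

Call:
step_arm:
  moves: [0.4,5,2,0,0.7,10,5,0,0.7,14.2,8,0,0.7,14.2,10,0,0.7,14.2,11,0,0.7,14.2,11,0]

```text
time_s: 18.95
ee_pos: [0.4267, -0.1495, 0.0531]
tool_rot: [-3.141, 0.001, -0.001]
contact_force: [-0.1, 1.0, -0.4]
width: 0.749
finger_force: 0.0
```

```bash
cat >> h.py <<'E'
def near(up,hz=.0,thr=.8):
    "spring under the tool: ellipse fits of outer outline and hole; compares with z hypotheses"
    c=cam("wrist");r,m=rings(c,thr,800,20000)
    for o,i in r:
        print("outer",np.round(o[0],1),np.round(o[1],0),"hole",np.round(i[0],1),np.round(i[1],0),
         "rim",at(c,o[0],.003 if up else .008).round(4),"hole",at(c,i[0],.009 if up else .001).round(4))
    return c
E
python3 - <<'E'
from h import *
near(1);mv((.430,-.150,.017,0))
E
```

```text
outer [315.1 228.8] [71. 73.] hole [315.1 231.7] [33. 38.] rim [ 0.4296 -0.1499  0.003 ] hole [ 0.4302 -0.15    0.009 ]
now [ 0.4273 -0.1496  0.0538] yaw -0.0 t 19.0
   [0.27 0.05 3.68] -0.0
```

Call:
step_arm:
  moves: [0.25,0,1.5,0,0.25,0,2.7,0,0.25,0,3.4,0,0.25,0,3.7,0,0.25,0,3.7,0]

```text
time_s: 19.62
ee_pos: [0.4291, -0.1502, 0.0164]
tool_rot: [-3.142, 0.0, -0.002]
contact_force: [-0.0, -0.0, -0.1]
width: 0.753
finger_force: 0.0
```

Call:
step_arm:
  moves: [0,0,0,0,0,0,0,0,0,0,0,0,0,0,0,0,0,0,0,0,0,0,0,0]
  grip: -1
  force: 30

```text
time_s: 20.38
ee_pos: [0.4295, -0.1503, 0.0173]
tool_rot: [3.141, -0.001, -0.002]
contact_force: [-1.3, 0.5, 5.3]
width: 0.518
finger_force: 29.8
```

```bash
python3 - <<'E'
from h import *
mv((.430,-.150,.13,0),(.520,-.008,.13,0))
E
```

```text
now [ 0.4295 -0.1503  0.0173] yaw -0.1 t 20.4
   [  0.06  -0.02 -11.27] -0.1
   [  9.03 -14.24 -11.27] -0.1
```

Call:
step_arm:
  moves: [0,0,-3,0,0,0,-7,0,0,0,-11.3,0,1,-3,-11.3,0,1,-3,-11.3,0,1,-3,-11.3,0]

```text
time_s: 21.12
ee_pos: [0.4388, -0.1205, 0.1294]
tool_rot: [3.141, 0.001, -0.002]
contact_force: [-0.7, -0.5, -0.9]
width: 0.515
finger_force: 30.7
```

```bash
cat >> h.py <<'E'
def hand(up,b):
    "profile check of the held spring: bottom is b below TCP; prints edges on the column through TCP vs expected"
    c=cam("wrist");s=readout.state();g=cv2.cvtColor(c["img"],cv2.COLOR_RGB2GRAY).astype(float)
    x,y,z=s["ee_pos"];u=int(round(proj(c,(x,y,z-b))[0]));v0=int(proj(c,(x+.04,y,z-b))[1]);v1=int(proj(c,(x-.035,y,z-b))[1])
    p=cv2.GaussianBlur(g[:,u-3:u+4].mean(1)[:,None],(1,3),0)[:,0]
    d=np.diff(p);e=[v+.5 for v in range(v0,v1) if abs(d[v])>12 and abs(d[v])>=abs(d[v-1]) and abs(d[v])>=abs(d[v+1])]
    print("edges",e)
    L=[("rimF",.024,-b+(.003 if up else .008)),("holeF",.0115,-b+(.01 if up else .0)),("holeB",-.0115,-b+(.01 if up else 0)),("rimB",-.024,-b+(.003 if up else .010))]
    print({n:float(proj(c,(x+dx,y,z+dz))[1].round(1)) for n,dx,dz in L}, "px/mm",round(c["f"]/(c["o"][2]-z+b)/1000,2))
E
python3 - <<'E'
from h import *
hand(1,.017);mv((.520,-.008,.13,0));print(readout.state()["width"])
E
```

```text
edges [217.5, 246.5, 282.5, 287.5, 300.5]
{'rimF': 218.5, 'holeF': 246.7, 'holeB': 286.3, 'rimB': 298.3} px/mm 2.04
now [ 0.4386 -0.1208  0.1292] yaw -0.2 t 21.2
   [  8.11 -11.31  -0.09] -0.2
0.513445724364117
```

Call:
step_arm:
  moves: [4,-5,0,0,8.1,-10,0,0,8.1,-11.3,0,0,8.1,-11.3,0,0,8.1,-11.3,0,0,8.1,-11.3,1.5,0,8.1,-11.3,3,0,8.1,-11.3,3.5,0]

```text
time_s: 22.18
ee_pos: [0.5191, -0.008, 0.0927]
tool_rot: [3.141, 0.003, -0.003]
contact_force: [0.3, 0.4, -1.3]
width: 0.52
finger_force: 30.8
```

```bash
python3 - <<'E'
from h import *
mv((.520,-.008,.0485,0))
E
```

```text
now [ 0.5191 -0.008   0.0927] yaw -0.1 t 22.2
   [0.11 0.   4.42] -0.1
```

Call:
step_arm:
  moves: [0,0,1.5,0,0,0,3,0,0,0,4,0,0,0,4.5,0,0,0,4.6,0,0,0,4.6,0]

```text
time_s: 22.92
ee_pos: [0.5208, -0.0073, 0.0488]
tool_rot: [3.141, -0.001, -0.002]
contact_force: [0.1, 0.3, -0.5]
width: 0.515
finger_force: 30.8
```

Call:
step_arm:
  moves: [0,0,0,0,0,0,0,0,0,0,0,0,0,0,0,0,0,0,-3,0,0,0,-8,0,-5,0,-12,0,-10,0,-12,0]
  grip: 0.5

```text
time_s: 23.92
ee_pos: [0.4221, -0.0068, 0.1714]
tool_rot: [3.141, -0.007, -0.002]
contact_force: [-0.7, 0.8, 0.1]
width: 0.749
finger_force: 0.0
```

```bash
cat >> h.py <<'E'
def stack(n,topup):
    "outline of the stack from the wrist view against what it must be"
    c=cam("wrist");h=cv2.cvtColor(c["img"],cv2.COLOR_RGB2HSV);zt=.02+.01*n;A=(.5202,-.008)
    u,v=proj(c,(*A,zt-.005)).astype(int);R=60
    g=cv2.medianBlur(h[:,:,2],3);sub=slice(max(v-R,0),v+R),slice(u-R,u+R)
    m=((g[sub]<125)&(h[sub][:,:,1]<100)).astype(np.uint8);cs,_=cv2.findContours(m,0,1);k=max(cs,key=cv2.contourArea)
    e=cv2.fitEllipse(cv2.convexHull(k));p=(e[0][0]+sub[1].start,e[0][1]+sub[0].start)
    zr=zt-.007 if topup else zt-.001
    print("top outline",np.round(p,1),np.round(e[1],1),"at rim",at(c,p,zr).round(4),"expected size px",round(.048*c["f"]/(c["o"][2]-zr),1),"exp px",proj(c,(*A,zr)).round(1))
    return c
E
python3 - <<'E'
from h import *
stack(2,1);mv((.531,-.369,.20,0))
print("top")
t=cam("top");r,m=rings(t,.8)
for o,i in r: print(np.round(o[0],0),at(t,o[0],.005).round(3))
E
```

```text
top outline [315.2  85.3] [59.1 63.3] at rim [ 0.5194 -0.0077  0.033 ] expected size px 52.9 exp px [315.6  84.4]
now [ 0.4117 -0.0077  0.1682] yaw -0.1 t 24.0
   [11.97 36.12 -3.16] -0.1
top
[315. 228.] [0.512 0.01  0.005]
[553. 178.] [ 0.634 -0.623  0.005]
```

Call:
step_arm:
  moves: [2,6,-4,0,4,12,-8,0,4,18,-8,0,4,24,-8,0,4,28,-8,0,4,28,-8,0,4,28,-8,0,4,28,-8,0]

```text
time_s: 25.02
ee_pos: [0.4605, -0.2855, 0.2484]
tool_rot: [-3.141, 0.0, 0.001]
contact_force: [0.6, 0.1, 0.2]
width: 0.749
finger_force: 0.0
```

```bash
python3 - <<'E'
from h import *
c=cam("wrist");t=cam("top")
for n,k in(("w",c),("t",t)):
  for th in(.75,.8,.85):
    r,m=rings(k,th)
    for o,i in r: print(n,th,np.round(o[0],0),np.round(o[1],0),at(k,o[0],.004).round(3),"hole-outer",((at(k,i[0],.004)-at(k,o[0],.004))*1000).round(1)[:2])
hs=cv2.cvtColor(c["img"],cv2.COLOR_RGB2HSV)
m=cv2.inRange(hs,(10,100,40),(30,255,255))
cs,_=cv2.findContours(m,0,1)
for q in cs:
    if cv2.contourArea(q)>150:
        e=cv2.minEnclosingCircle(q);print("brass",np.round(e[0]),round(e[1]),at(c,e[0],.017).round(3))
mv((.531,-.369,.055,0))
E
```

```text
w 0.75 [382. 114.] [38. 43.] [ 0.532 -0.367  0.004] hole-outer [-2.7 -0.3]
w 0.75 [218.  20.] [42. 51.] [ 0.632 -0.178  0.004] hole-outer [0.1 0.9]
w 0.8 [382. 115.] [39. 42.] [ 0.531 -0.367  0.004] hole-outer [-1.7 -0.4]
w 0.8 [218.  20.] [42. 51.] [ 0.632 -0.178  0.004] hole-outer [0.4 0.9]
w 0.85 [382. 115.] [41. 43.] [ 0.531 -0.367  0.004] hole-outer [-1.9 -0.1]
w 0.85 [218.  20.] [43. 52.] [ 0.632 -0.178  0.004] hole-outer [0.2 1.1]
t 0.85 [321. 224.] [17. 18.] [ 0.524 -0.007  0.004] hole-outer [ 6.5 -2.5]
brass [594. 231.] 28 [ 0.384 -0.657  0.017]
brass [136. 217.] 10 [ 0.403 -0.052  0.017]
brass [619. 118.] 22 [ 0.529 -0.644  0.017]
brass [308.  12.] 20 [ 0.636 -0.278  0.017]
brass [86. 89.] 101 [ 0.559 -0.023  0.017]
now [ 0.4604 -0.2858  0.2486] yaw 0.0 t 25.1
   [ 7.06  8.32 19.36] 0.0
```

Call:
step_arm:
  moves: [3.5,4,4,0,7.0,8.2,8,0,7.0,8.2,13,0,7.0,8.2,17,0,7.0,8.2,19,0,7.0,8.2,19.3,0,7.0,8.2,19.3,0]

```text
time_s: 26.0
ee_pos: [0.531, -0.3698, 0.0573]
tool_rot: [3.14, -0.003, -0.002]
contact_force: [1.0, 0.4, 0.8]
width: 0.756
finger_force: 0.0
```

```bash
python3 - <<'E'
from h import *
near(0);mv((.531,-.368,.019,0))
E
```

```text
outer [309.1 232. ] [70. 81.] hole [311.5 232.1] [31. 36.] rim [ 0.5321 -0.3665  0.008 ] hole [ 0.529 -0.368  0.001]
now [ 0.5311 -0.3701  0.0577] yaw -0.1 t 26.1
   [-0.03 -0.21  3.87] -0.1
```

Call:
step_arm:
  moves: [-0.15,-0.2,1.5,0,-0.15,-0.2,2.8,0,-0.15,-0.2,3.6,0,-0.15,-0.2,3.9,0,-0.15,-0.2,3.9,0]

```text
time_s: 26.68
ee_pos: [0.5283, -0.3674, 0.0163]
tool_rot: [-3.142, 0.0, -0.002]
contact_force: [-0.1, -0.2, -0.1]
width: 0.755
finger_force: 0.0
```

Call:
step_arm:
  moves: [0,0,0,0,0,0,0,0,0,0,0,0,0,0,0,0,0,0,0,0,0,0,0,0,0,0,-4,0,0,0,-9,0]
  grip: -1
  force: 30

```text
time_s: 27.68
ee_pos: [0.5271, -0.3666, 0.1057]
tool_rot: [-3.14, 0.003, -0.002]
contact_force: [0.5, -0.1, -0.6]
width: 0.519
finger_force: 31.1
```

Call:
step_arm:
  moves: [0,0,-2,0,0,0,-2,0,0,0,-2,0]

```text
time_s: 28.05
ee_pos: [0.527, -0.3666, 0.1243]
tool_rot: [-3.14, 0.003, -0.002]
contact_force: [-0.2, 0.0, -1.1]
width: 0.522
finger_force: 31.1
```

```bash
python3 - <<'E'
from h import *
hand(0,.019);mv((.520,-.008,.135,0))
E
```

```text
edges [218.5, 222.5, 239.5, 275.5, 279.5, 304.5]
{'rimF': 220.5, 'holeF': 236.6, 'holeB': 273.7, 'rimB': 303.7} px/mm 2.02
now [ 0.5269 -0.3666  0.1242] yaw -0.1 t 28.1
   [ -0.76 -35.86  -1.01] -0.1
```

Call:
step_arm:
  moves: [0,-5,-1,0,-0.4,-12,-1,0,-0.6,-18,-1,0,-0.7,-24,-1,0,-0.7,-30,-1,0,-0.7,-35.9,-1,0,-0.7,-35.9,-1,0,-0.7,-35.9,-1,0]

```text
time_s: 29.1
ee_pos: [0.5212, -0.009, 0.1353]
tool_rot: [3.141, 0.002, -0.002]
contact_force: [-0.3, -0.1, -1.0]
width: 0.522
finger_force: 31.2
```

```bash
python3 - <<'E'
from h import *
mv((.520,-.008,.095,0),(.520,-.008,.059,0))
E
```

```text
now [ 0.5212 -0.009   0.1353] yaw -0.1 t 29.1
   [-0.11 -0.1   4.03] -0.1
   [-0.1  -0.1   7.63] -0.1
```

Call:
step_arm:
  moves: [-0.1,-0.1,1.5,0,-0.1,-0.1,3,0,-0.1,-0.1,4.5,0,-0.1,-0.1,6,0,-0.1,-0.1,7,0,-0.1,-0.1,7.5,0,-0.1,-0.1,7.6,0,-0.1,-0.1,7.6,0]

```text
time_s: 30.1
ee_pos: [0.5214, -0.0073, 0.0609]
tool_rot: [3.142, -0.001, -0.002]
contact_force: [-0.6, 0.5, 0.3]
width: 0.52
finger_force: 31.2
```

Call:
step_arm:
  moves: [0,0,0,0,0,0,0,0,0,0,0,0,0,0,0,0,0,0,-3,0,0,0,-8,0,-5,0,-12,0,-9.5,0,-12,0]
  grip: 0.5

```text
time_s: 31.1
ee_pos: [0.4273, -0.0068, 0.1835]
tool_rot: [3.141, -0.007, -0.002]
contact_force: [-0.5, -0.2, -0.4]
width: 0.747
finger_force: 0.0
```

```bash
python3 - <<'E'
from h import *
import pickle
c=stack(3,0);pickle.dump(c,open("w8.pkl","wb"));mv((.632,-.178,.20,0),(.632,-.178,.057,0))
E
```

```text
top outline [315.   89.8] [57.3 65.1] at rim [ 0.5209 -0.0075  0.049 ] expected size px 53.7 exp px [315.5  90.7]
now [ 0.4185 -0.0076  0.1807] yaw -0.1 t 31.1
   [21.37 17.   -2.02] -0.1
   [21.45 16.97 12.28] -0.1
```

Call:
step_arm:
  moves: [5,4,-2,0,10,8,-2,0,15,12,-2,0,20,16,0,0,21.4,17,4,0,21.4,17,8,0,21.4,17,11,0,21.4,17,12.2,0]

```text
time_s: 32.15
ee_pos: [0.6381, -0.1773, 0.0559]
tool_rot: [-3.141, 0.004, -0.002]
contact_force: [-0.6, 0.2, 0.6]
width: 0.751
finger_force: 0.0
```

Call:
step_arm:
  moves: [0,0,0,0,0,0,0,0]

```text
time_s: 32.4
ee_pos: [0.6409, -0.1778, 0.0602]
tool_rot: [3.141, -0.003, -0.002]
contact_force: [-0.0, 0.0, 0.2]
width: 0.749
finger_force: 0.0
```

```bash
python3 - <<'E'
from h import *
near(1);mv((.632,-.178,.017,0))
E
```

```text
outer [313.3 240.2] [66. 70.] hole [313.2 243.3] [31. 36.] rim [ 0.6325 -0.1771  0.003 ] hole [ 0.633  -0.1771  0.009 ]
now [ 0.6409 -0.1778  0.0604] yaw -0.1 t 32.5
   [-0.9   0.01  4.33] -0.1
```

Call:
step_arm:
  moves: [-0.8,-0.1,1,0,-0.8,-0.1,2.5,0,-0.8,-0.1,3.6,0,-0.8,-0.1,4.1,0,-0.8,-0.1,4.2,0,-0.8,-0.1,4.2,0]

```text
time_s: 33.2
ee_pos: [0.632, -0.1767, 0.0167]
tool_rot: [3.141, -0.001, -0.002]
contact_force: [-0.0, -0.7, 0.4]
width: 0.751
finger_force: 0.0
```

```bash
python3 - <<'E'
from h import *
mv((.6328,-.177,.017,0))
E
```

```text
now [ 0.632  -0.1767  0.0167] yaw -0.1 t 33.2
   [ 0.08  0.03 -0.03] -0.1
```

Call:
step_arm:
  moves: [0,0,0,0,0,0,0,0,0,0,0,0,0,0,0,0,0,0,0,0,0,0,0,0,0,0,-4,0,0,0,-9,0]
  grip: -1
  force: 30

```text
time_s: 34.2
ee_pos: [0.6304, -0.1763, 0.1059]
tool_rot: [-3.141, 0.003, -0.002]
contact_force: [0.7, -1.1, -0.9]
width: 0.517
finger_force: 30.7
```

Call:
step_arm:
  moves: [0,0,-2.7,0,0,0,-2.7,0,0,0,-2.7,0]

```text
time_s: 34.58
ee_pos: [0.6306, -0.1764, 0.1321]
tool_rot: [-3.141, 0.002, -0.002]
contact_force: [0.3, 0.1, -0.9]
width: 0.514
finger_force: 30.7
```

```bash
python3 - <<'E'
from h import *
hand(1,.017);mv((.520,-.008,.135,0))
E
```

```text
edges [217.5, 245.5, 282.5, 286.5, 300.5]
{'rimF': 218.5, 'holeF': 246.7, 'holeB': 286.1, 'rimB': 298.0} px/mm 2.04
now [ 0.6304 -0.1764  0.1316] yaw -0.1 t 34.6
   [-11.07 -16.82  -0.3 ] -0.1
```

Call:
step_arm:
  moves: [-4,-6,-0.3,0,-8,-12,-0.3,0,-11.1,-16.8,-0.3,0,-11.1,-16.8,-0.3,0,-11.1,-16.8,-0.3,0,-11.1,-16.8,-0.3,0]

```text
time_s: 35.38
ee_pos: [0.5217, -0.0103, 0.1361]
tool_rot: [3.141, 0.0, -0.004]
contact_force: [-0.7, -0.7, -0.0]
width: 0.517
finger_force: 30.7
```

```bash
python3 - <<'E'
from h import *
mv((.520,-.008,.069,0))
E
```

```text
now [ 0.5217 -0.0103  0.1361] yaw -0.3 t 35.4
   [-0.17 -0.23  6.71] -0.3
```

Call:
step_arm:
  moves: [-0.1,-0.1,0,0,-0.1,-0.1,1.5,0,-0.1,-0.1,3,0,-0.1,-0.1,4.5,0,-0.1,-0.1,5.6,0,-0.1,-0.1,6.3,0,-0.1,-0.1,6.6,0,-0.1,-0.1,6.6,0]

```text
time_s: 36.38
ee_pos: [0.5201, -0.0073, 0.0706]
tool_rot: [3.141, -0.0, -0.002]
contact_force: [0.2, 0.5, -0.7]
width: 0.517
finger_force: 30.7
```

Call:
step_arm:
  moves: [0,0,0,0,0,0,0,0,0,0,0,0,0,0,0,0,0,0,-3,0,0,0,-8,0,-5,0,-12,0,-9.5,0,-12,0]
  grip: 0.5

```text
time_s: 37.38
ee_pos: [0.4263, -0.0069, 0.1935]
tool_rot: [3.142, -0.007, -0.002]
contact_force: [-0.2, -0.2, -0.6]
width: 0.751
finger_force: 0.0
```

Call:
step_arm:
  moves: [0,0,0,0,0,0,0,0]

```text
time_s: 37.62
ee_pos: [0.4257, -0.0072, 0.1909]
tool_rot: [3.141, -0.002, -0.002]
contact_force: [0.6, 0.1, -0.4]
width: 0.745
finger_force: 0.0
```

```bash
python3 - <<'E'
from h import *
c=stack(4,1)
g=cv2.cvtColor(c["img"],cv2.COLOR_RGB2GRAY);A=(.5202,-.008)
u=int(proj(c,(*A,.06))[0]);p=g[:,u-2:u+3].mean(1)
for n,dx,z in(("tipF",.006,.094),("tipB",-.006,.094),("holeF",.0115,.06),("holeB",-.0115,.06),("rimF4",.024,.053),("rimB4",-.024,.053),("seatB",-.027,.02)):print(n,proj(c,(A[0]+dx,A[1],z)).round(1))
print([(y,int(p[y])) for y in range(40,140,2)])
# side heights, scene view
s=cam("scene");q=s["img"]
for z in(.02,.03,.04,.05,.06,.094):print(z,proj(s,(*A,z)).round(1))
a,b=proj(s,(*A,.04)).astype(int)
for y in range(b-22,b+14):print(y," ".join(f"{int(v):3d}" for v in q[y,a-16:a+17:2].mean(1)))
mv((.636,-.277,.20,0))
E
```

```text
top outline [314.6  87.6] [56.1 64.3] at rim [ 0.5205 -0.0076  0.053 ] expected size px 53.1 exp px [315.1  87.9]
tipF [315.2  74.7]
tipB [315.2  92.9]
holeF [315.1  72.1]
holeB [315.1 102.1]
rimF4 [315.   56.5]
rimB4 [315.1 117.5]
seatB [315.  119.8]
[(40, 92), (42, 93), (44, 93), (46, 93), (48, 93), (50, 93), (52, 93), (54, 97), (56, 99), (58, 79), (60, 76), (62, 76), (64, 77), (66, 77), (68, 82), (70, 91), (72, 84), (74, 82), (76, 101), (78, 107), (80, 106), (82, 106), (84, 107), (86, 107), (88, 107), (90, 107), (92, 106), (94, 89), (96, 70), (98, 56), (100, 66), (102, 80), (104, 95), (106, 88), (108, 79), (110, 76), (112, 76), (114, 75), (116, 75), (118, 92), (120, 104), (122, 99), (124, 99), (126, 100), (128, 100), (130, 100), (132, 100), (134, 101), (136, 101), (138, 101)]
0.02 [337.4 214.6]
0.03 [337.4 211.6]
0.04 [337.4 208.6]
0.05 [337.4 205.6]
0.06 [337.4 202.6]
0.094 [337.4 192. ]
186 185 185 185 187 191 184 176 186 183 184 183 183 185 184 184 182 182
187 184 185 185 189 188 192 185 185 184 183 182 185 182 184 185 185 183
188 185 186 185 189 188 191 189 184 185 184 182 184
[... 1770 characters left out ...]
80  83  68  65  67  65  69  85  92 107 106 104 104
214 108 107 108 102  76  91  86  87  87  95  95  98  85 120 108 104 103
215 107 108 107 104  75  78  98 111 117 119 111  90  72 136 109 104 105
216 107 107 108 107  92  59  83 104 118 116  99  68  79 147 105 105 104
217 108 107 107 104 123  67  59  76  92  87  70  57 110 146 105 105 104
218 108 107 107 105 136 105  64  58  59  59  60  81 140 131 103 105 104
219 107 107 108 106 120 135 106  81  71  78  95 125 147 107 103 105 104
220 107 110 107 105  95 133 139 124 119 124 134 145 123  96 103 105 106
221 107 107 107 106  91 105 131 145 145 145 142 123  92  96 105 104 103
now [ 0.4261 -0.0071  0.1906] yaw -0.1 t 37.7
   [21.04 26.96 -0.94] -0.1
```

The stack's heights and centring fit: the rim pairs show symmetric in the scene view, and the top rim and hole are within 1 mm. Next is the collar.

Call:
step_arm:
  moves: [4,6,-2,0,9,12,-2,0,14,18,-2,0,19,24,-2,0,20.5,27,1,0,20.5,27,5,0,20.5,27,9,0,20.5,27,9,0]

```text
time_s: 38.72
ee_pos: [0.6271, -0.2767, 0.0953]
tool_rot: [-3.138, 0.009, -0.002]
contact_force: [-0.3, 0.5, 0.4]
width: 0.751
finger_force: 0.0
```

Call:
step_arm:
  moves: [0,0,0,0,0,0,0,0]

```text
time_s: 38.98
ee_pos: [0.6312, -0.2777, 0.1032]
tool_rot: [3.14, -0.004, -0.001]
contact_force: [-0.3, -0.4, -0.2]
width: 0.75
finger_force: 0.0
```

```bash
python3 - <<'E'
from h import *
c=cam("wrist");hs=cv2.cvtColor(c["img"],cv2.COLOR_RGB2HSV)
m=cv2.inRange(hs,(10,90,30),(35,255,255));cs,_=cv2.findContours(m,1,1)
for q in cs:
    if cv2.contourArea(q)>200 and len(q)>5:
        e=cv2.fitEllipse(q);b=cv2.boundingRect(q);print(np.round(e[0],1),np.round(e[1],1),b,at(c,e[0],.034).round(4),at(c,e[0],.017).round(4))
for X in[(.636,-.277,.034),(.636,-.277,0)]:print(proj(c,X))
mv((.636,-.277,.10,0))
E
```

```text
[314.6 202.3] [19.1 28.2] (300, 193, 30, 20) [ 0.6465 -0.278   0.034 ] [ 0.6411 -0.2781  0.017 ]
[314.7 200.2] [51.1 57.9] (289, 172, 53, 59) [ 0.648  -0.2781  0.034 ] [ 0.6428 -0.2781  0.017 ]
[ 39.6 233.3] [ 86.6 326.1] (0, 72, 98, 305) [ 0.6233 -0.0786  0.034 ] [ 0.6159 -0.0612  0.017 ]
[313.18015535 216.27681783]
[313.27676578 201.98276819]
now [ 0.631  -0.2777  0.1032] yaw -0.1 t 39.0
   [ 0.5  -0.07  0.32] -0.1
```

```bash
python3 - <<'E'
from h import *
c=cam("wrist")
print("front flange",at(c,(314.7,172),.003)-[.022,0,0],"tube back top",at(c,(314.7,231),.034)+[.017,0,0],"flange back",at(c,(314.7,231),.006)+[.022,0,0])
print("hole (dark?) inner",at(c,(314.6,213),.034))
mv((.638,-.2778,.028,0))
E
```

```text
front flange [ 0.63944348 -0.27822111  0.003     ] tube back top [ 0.64138571 -0.27810107  0.034     ] flange back [ 0.63441187 -0.27816258  0.006     ]
hole (dark?) inner [ 0.63822441 -0.27804432  0.034     ]
now [ 0.6307 -0.2777  0.1029] yaw -0.1 t 39.1
   [ 0.71 -0.01  7.49] -0.1
```

Call:
step_arm:
  moves: [0.85,0,1.5,0,0.85,0,3,0,0.85,0,4.5,0,0.85,0,6,0,0.85,0,7,0,0.85,0,7.4,0,0.85,0,7.4,0,0.85,0,7.4,0]

```text
time_s: 40.08
ee_pos: [0.6385, -0.2778, 0.0273]
tool_rot: [3.141, -0.001, -0.002]
contact_force: [0.8, 0.2, 0.8]
width: 0.752
finger_force: 0.0
```

```bash
cat >> h.py <<'E'
def collar(off):
    "collar under/in the tool: bottom is off below TCP; silhouette rows on centre column vs expectation"
    c=cam("wrist");s=readout.state();x,y,z=s["ee_pos"];hs=cv2.cvtColor(c["img"],cv2.COLOR_RGB2HSV)
    m=cv2.inRange(hs,(10,90,20),(35,255,255));u=int(proj(c,(x,y,z))[0]);col=m[:,u-2:u+3].mean(1)>127
    d=np.flatnonzero(np.diff(col.astype(int)));print("rows",d+.5)
    for n,dx,h in(("flangeF bottom",.022,0),("flangeF top",.022,.006),("tubeF top",.017,.034),("boreF",.0115,.034),("boreB",-.0115,.034),("tubeB",-.017,.034),("boreF bottom",.0115,0)):print("  ",n,round(float(proj(c,(x+dx,y,z-off+h))[1]),1))
    return c
E
python3 - <<'E'
from h import *
collar(.028);mv((.639,-.278,.028,0))
E
```

```text
rows [211.5 253.5 265.5 305.5]
   flangeF bottom 212.8
   flangeF top 216.5
   tubeF top 248.5
   boreF 259.3
   boreB 301.8
   tubeB 311.4
   boreF bottom 230.1
now [ 0.6385 -0.2778  0.0273] yaw -0.1 t 40.1
   [ 0.05  0.02 -0.07] -0.1
```

Call:
step_arm:
  moves: [0.2,0,0,0,0.2,0,0,0,0.2,0,0,0]

```text
time_s: 40.5
ee_pos: [0.64, -0.2776, 0.0266]
tool_rot: [3.141, -0.0, -0.002]
contact_force: [0.6, -0.0, 0.1]
width: 0.752
finger_force: 0.0
```

```bash
python3 - <<'E'
from h import *
c=collar(.0275);mv((.640,-.278,.028,0))
s=readout.state();u=int(proj(c,s["ee_pos"])[0]);print([(y,c["img"][y,u-2:u+3].mean(0).astype(int).tolist()) for y in range(204,326,4)])
E
```

```text
rows [214.5 257.5 267.5 308.5]
   flangeF bottom 213.1
   flangeF top 216.9
   tubeF top 249.1
   boreF 259.9
   boreB 302.5
   tubeB 312.0
   boreF bottom 230.5
now [ 0.6399 -0.2776  0.0266] yaw -0.1 t 40.5
   [ 0.01  0.04 -0.14] -0.1
[(204, [127, 131, 130]), (208, [126, 131, 129]), (212, [122, 126, 125]), (216, [96, 76, 40]), (220, [121, 97, 46]), (224, [121, 97, 46]), (228, [65, 53, 33]), (232, [65, 53, 32]), (236, [64, 52, 32]), (240, [65, 52, 32]), (244, [65, 52, 31]), (248, [85, 67, 34]), (252, [123, 98, 45]), (256, [123, 98, 47]), (260, [126, 130, 129]), (264, [129, 133, 132]), (268, [73, 61, 43]), (272, [73, 58, 30]), (276, [64, 51, 30]), (280, [63, 51, 29]), (284, [63, 51, 29]), (288, [63, 51, 30]), (292, [65, 52, 31]), (296, [65, 52, 31]), (300, [79, 62, 33]), (304, [123, 97, 45]), (308, [124, 101, 58]), (312, [128, 133, 132]), (316, [128, 133, 132]), (320, [126, 131, 130]), (324, [128, 133, 132])]
```

Call:
step_arm:
  moves: [0,0,0,0,0,0,0,0,0,0,0,0,0,0,0,0,0,0,0,0,0,0,0,0,0,0,0,0,0,0,0,0]
  grip: -1
  force: 40

```text
time_s: 41.55
ee_pos: [0.6401, -0.2777, 0.0268]
tool_rot: [3.141, -0.0, -0.002]
contact_force: [-0.8, -0.2, 4.2]
width: 0.391
finger_force: 40.1
```

Call:
step_arm:
  moves: [0,0,-4,0,0,0,-8,0,0,0,-13,0,-4,-7,-13,0,-8,-15,-13,0,-12,-21,-13,0,-12,-27,-13,0,-12,-27,-13,0]

```text
time_s: 42.55
ee_pos: [0.5187, -0.0047, 0.1559]
tool_rot: [-3.141, 0.001, -0.0]
contact_force: [0.9, -0.4, -0.9]
width: 0.388
finger_force: 40.2
```

```bash
python3 - <<'E'
from h import *
collar(.0270);mv((.520,-.008,.155,0),(.520,-.008,.089,0))
E
```

```text
rows [ 85.5 171.5 216.5 304.5]
   flangeF bottom 216.1
   flangeF top 220.0
   tubeF top 252.8
   boreF 263.6
   boreB 305.9
   tubeB 315.5
   boreF bottom 233.4
now [0.517  0.003  0.1559] yaw 0.5 t 42.6
   [0.29 1.1  0.08] 0.5
   [0.31 1.13 6.68] 0.5
```

Call:
step_arm:
  moves: [0,0,0,0,0,0,0,0,0,0,0,0,0,0,0,0]

```text
time_s: 43.1
ee_pos: [0.5206, -0.0085, 0.1563]
tool_rot: [3.141, 0.0, -0.004]
contact_force: [0.7, 1.0, -1.5]
width: 0.392
finger_force: 40.2
```

```bash
python3 - <<'E'
from h import *
mv((.520,-.008,.089,0))
E
```

```text
now [ 0.5206 -0.0085  0.1563] yaw -0.2 t 43.1
   [-0.06 -0.05  6.73] -0.2
```

Call:
step_arm:
  moves: [0,0,1.5,0,0,0,3,0,0,0,4,0,0,0,5,0,0,0,5.8,0,0,0,6.4,0,0,0,6.7,0,0,0,6.7,0]

```text
time_s: 44.1
ee_pos: [0.5205, -0.0074, 0.0895]
tool_rot: [3.141, -0.0, -0.002]
contact_force: [0.2, -0.1, -0.9]
width: 0.39
finger_force: 40.2
```

Call:
step_arm:
  moves: [0,0,0,0,0,0,0.1,0,0,0,0.2,0]

```text
time_s: 44.48
ee_pos: [0.5206, -0.0074, 0.0876]
tool_rot: [3.141, -0.0, -0.002]
contact_force: [-0.0, -0.1, -1.9]
width: 0.391
finger_force: 40.2
```

Release from here (about 1 mm gap).

Call:
step_arm:
  moves: [0,0,0,0,0,0,0,0,0,0,0,0,0,0,0,0,0,0,-3,0,0,0,-8,0,-5,0,-12,0,-9.5,0,-12,0]
  grip: 0.5

```text
time_s: 45.48
ee_pos: [0.4267, -0.0069, 0.2106]
tool_rot: [-3.142, -0.007, -0.002]
contact_force: [-0.3, -0.1, 1.1]
width: 0.755
finger_force: 0.0
```

Call:
step_arm:
  moves: [0,0,0,0,0,0,0,0,0,0,0,0,0,0,0,0]

```text
time_s: 45.98
ee_pos: [0.4262, -0.0071, 0.2073]
tool_rot: [-3.141, 0.0, -0.002]
contact_force: [0.0, 0.2, 0.7]
width: 0.746
finger_force: 0.0
```

```bash
python3 - <<'E'
from h import *
c=cam("wrist");A=(.5202,-.008);u=int(proj(c,(*A,.08))[0]);p=c["img"][:,u-2:u+3].mean(1).astype(int)
for n,dx,z in(("flF",.022,.063),("tubF",.017,.094),("boreF",.0115,.094),("boreB",-.0115,.094),("tubB",-.017,.094),("flB",-.022,.066)):print(n,proj(c,(A[0]+dx,A[1],z)).round(1))
print([(y,p[y].tolist()) for y in range(40,150,3)])
s=cam("scene")
for z in(.06,.066,.094):print(z,proj(s,(*A,z)).round(1))
hs=cv2.cvtColor(s["img"],cv2.COLOR_RGB2HSV);a,b=proj(s,(*A,.077)).astype(int)
m=cv2.inRange(hs[b-15:b+20,a-18:a+18],(12,80,30),(35,255,255))
print("\n".join("".join(".#"[v>0] for v in r) for r in m))
# remaining rings, and guard in the top/scene view
t=cam("top");r,_=rings(t,.85);print([(np.round(o[0]),at(t,o[0],.005).round(3)) for o,i in r])
g0=cv2.imread("pics/s3.png");g1=cv2.resize(s["img"][130:370,250:530,::-1],None,fx=2.2,fy=2.2,interpolation=cv2.INTER_CUBIC)
d=np.abs(g0.astype(int)-g1).max(2)[230:400,360:480];print("guard diff px",(d>40).mean())
E
```

```text
flF [315.2  60.7]
tubF [315.3  61.5]
boreF [315.3  69.6]
boreB [315.4 101.9]
tubB [315.4 109.4]
flB [315.3 115.3]
[(40, [155, 75, 23]), (43, [155, 75, 23]), (46, [155, 75, 23]), (49, [156, 76, 24]), (52, [156, 76, 24]), (55, [156, 76, 24]), (58, [145, 83, 48]), (61, [115, 87, 38]), (64, [126, 96, 38]), (67, [113, 85, 32]), (70, [67, 45, 18]), (73, [84, 70, 64]), (76, [82, 72, 74]), (79, [107, 101, 107]), (82, [110, 105, 111]), (85, [109, 105, 111]), (88, [110, 105, 111]), (91, [110, 106, 112]), (94, [107, 101, 107]), (97, [78, 70, 70]), (100, [97, 74, 43]), (103, [126, 97, 39]), (106, [117, 90, 36]), (109, [120, 92, 37]), (112, [117, 90, 41]), (115, [80, 72, 73]), (118, [103, 92, 94]), (121, [155, 83, 43]), (124, [159, 83, 36]), (127, [159, 83, 36]), (130, [159, 83, 38]), (133, [160, 84, 38]), (136, [160, 85, 39]), (139, [159, 85, 40]), (142, [160, 85, 40]), (145, [148, 82, 50]), (148, [129, 132, 130])]
0.06 [337.4 202.6]
0.066 [337.4 200.7]
0.094 [337.4 192. ]Traceback (most recent call last):
  File "<stdin>", line 9, in <module>
  File "<stdin>", line 9, in <genexpr>
  File "<stdin>", line 9, in <genexpr>
TypeError: string indices must be integers, not 'numpy.bool'
```

```bash
python3 - <<'E'
from h import *
s=cam("scene");t=cam("top")
r,_=rings(t,.85);print([(np.round(o[0]),at(t,o[0],.005).round(3)) for o,i in r])
g0=cv2.imread("pics/s3.png");g1=cv2.resize(s["img"][130:370,250:530,::-1],None,fx=2.2,fy=2.2,interpolation=cv2.INTER_CUBIC)
d=np.abs(g0.astype(int)-g1).max(2);print("guard diff",(d[230:400,360:480]>40).mean(),"board/clamp",(d[360:520,80:300]>40).mean(),"screwdriver/nozzle",(d[120:250,240:380]>40).mean())
o=cv2.imread("pics/top0.png")[:,:,::-1];d=np.abs(o.astype(int)-t["img"]).max(2)
for n,(x,y) in dict(jar=(422,216),syr=(403,135),red=(461,184),s1=(384,183),s4=(459,218)).items():print(n,(d[y-14:y+15,x-14:x+15]>40).mean().round(3))
print(readout.state()["contact_force"].round(2))
E
```

```text
[]
guard diff 0.0 board/clamp 0.0 screwdriver/nozzle 0.0
jar 0.0
syr 0.0
red 0.0
s1 0.213
s4 0.226
[-0.13  0.68  0.32]
```

Nothing has moved: the guard is still hanging, the bystanders are where they were, and no loose springs remain. Handing in.

```bash
python3 -c "
from station import job
print(job.finish_job())"
```

```text
the job is handed in; nothing more can be done
None
```

The job is handed in; no verdict came back. By my last camera checks, the guard hangs on the rail, all four disc springs are on the arbor with faces alternating, the collar sits on top, and nothing else had visibly moved.

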